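# Pack the bark panels in the travelling cradle and lock it

## Task

Pack the exhibition panels for travel: lay every bark panel lying on the table flat in the cradle, one on top of another between its wooden stops. Then swing both retaining bars fully home into their forks and drop a headed pin fully down through each fork and bar; only when both pins are in, turn the lock knob over each bar's pivot clockwise until it clicks past its detent and stays. Leave the awl in the pin rack and everything else on the table alone.

Things in the scene. Friction and masses are not known exactly. Their poses are not given: they have to be found in the camera images.
- cradle: Fixed plywood board 260 (x, away from the robot) x 220 (y, to its left) x 15 mm, origin at the centre of its underside. On its middle the nest, 156 (y) x 66 (x) mm, between six stops whose tops are 53 mm above the table: two on each long side at y = +-52 mm (mid-side is open for fingers), one at each end. Left and right parts lie at y = +65 and -65 mm.
- bar_left (a joint): Left bar: dark flat steel, 26 mm wide, 58 to 78 mm above the table, upright pivot at cradle x = +85, y = +65 mm. 0 rad: home at its stop, pointing along the cradle's -x, end hole (180 mm from the pivot) in line with the fork's. Grows to 1.6 as it swings out to +y; starts open, stays where left. 2 N moves it at its free stretch 110 to 150 mm from the pivot.
- bar_right (a joint): Right retaining bar, mirror image of the left: pivot at cradle x = +85, y = -65 mm; grows as it swings outward towards the cradle's -y.
- fork_left (a point): Mouth of the hole in the top of the left aluminium fork, 90 mm above the table, at cradle x = -95, y = +65 mm. Fork 50 x 52 mm; hole 18 mm, straight down through the 10 mm top plate, the closed bar, and on into the fork's lower block, to 64 mm below the mouth. The bar enters the fork from outside (+y).
- fork_right (a point): The same for the right fork, at cradle y = -65 mm (bar enters from -y).
- knob_left (a joint): Black lock knob on top of the left bar's pivot. 0 rad at the start; grows clockwise seen from above, up to a stop at 1.2 rad. It must be forced over a detent (about 0.15 N m) at 0.6 rad, then snaps on to between 1.0 and 1.2 rad and stays; let go before the detent, it springs back to 0.1 or 0.2 rad.
- knob_right (a joint): The lock knob on top of the right bar's pivot; the same, also clockwise.
- knob_left_grip (a point): On the left knob's axis at the height to grip it, 117 mm above the table: an upright grip bar 42 mm long, 14 mm thick, 32 mm tall (94 to 124 mm above the table, on a 44 mm disc). At 0 rad the grip bar lies along the cradle's x; the point turns with the knob.
- knob_right_grip (a point): The same on the right knob.
- panel1_mid (a point): Bark panel, pale birch board with a bark face, 150 (its x) x 56 (its y) x 12 mm (its z), about 75 g, loose, lying flat on the table; this is its centre, half-way up. Two or three panels are there; the third may be absent.
- panel2_mid (a point): Bark panel, pale birch board with a bark face, 150 (its x) x 56 (its y) x 12 mm (its z), about 75 g, loose, lying flat on the table; this is its centre, half-way up. Two or three panels are there; the third may be absent.
- panel3_mid (a point): Bark panel, pale birch board with a bark face, 150 (its x) x 56 (its y) x 12 mm (its z), about 75 g, loose, lying flat on the table; this is its centre, half-way up. Two or three panels are there; the third may be absent.
- pin1_head (a point): Headed pin standing in the pin rack: dark wooden head 28 mm across, 40 mm tall, on a steel shaft 14 mm thick and 62 mm long, the last 10 mm tapered; 90 g. This is the middle of its head (20 mm above the shoulder, 82 mm above the tip). Its shoulder rests on the rack's top. The two pins are alike; either fits either fork.
- pin2_head (a point): Headed pin standing in the pin rack: dark wooden head 28 mm across, 40 mm tall, on a steel shaft 14 mm thick and 62 mm long, the last 10 mm tapered; 90 g. This is the middle of its head (20 mm above the shoulder, 82 mm above the tip). Its shoulder rests on the rack's top. The two pins are alike; either fits either fork.
- rack: Pin rack, fixed wooden block 220 (x) x 60 (y) x 70 mm tall, origin at the centre of its underside; three 18 mm holes 64 mm deep in a row along x, 70 mm apart, holding the two pins and the awl in any order.
- awl: Awl standing in the rack, pale bulb-shaped handle 34 mm across and 60 mm tall; not needed, leave it. Origin on the rack's top, at the foot of its handle.
- mug: White mug 80 mm wide, 95 mm tall; bystander. Origin under its centre.
- figure: Turned straw-coloured figure 162 mm tall; bystander. Origin under its centre.
- jar: Jar 66 mm wide, 85 mm tall; bystander. Origin under its centre.
- knife: Cutter knife 150 mm long, lying beyond the pin rack; bystander.
- marker: Marker pen 130 mm long, lying right of and beyond the cradle; bystander.
- blanks: Small pile of round-ended bark blanks, 110 x 85 x 20 mm; bystander, not to be packed. Origin under its centre.
- spools: Small cardboard box 90 x 60 x 35 mm; bystander. Origin under its centre.

How it is judged:
By the outcome, as a careful person would: the job done as asked, in the order asked, and still so for the second after the job is handed in, with the robot touching nothing.
Of panel1, panel2, panel3 only 2 to 3 are there at a start; the rules pass over those that are not, and their reading is None.
At some moment in a run one of panel1, panel2 may be knocked a few centimetres aside while the robot is not near it.
It also fails if it takes over 208 s, if anything falls off the work surface, if the arm or the gripper's body presses on something with over 40 N, if the wrist force passes 120 N, or if a joint passes its speed limit or range.

## Robot

A 6-joint arm with a two-finger parallel gripper is mounted at the origin on the work surface. World frame = base frame: x ahead of the robot, y to its left, z up, the work surface at z = 0. Lengths are in mm, angles in rad, forces in N, time in s.
With the tool pointing down it reaches from about 400 to 925 mm from the base axis. Payload 12.5 kg.
Tool frame: the origin (TCP) lies midway between the tips of the shut fingers; the grasp point (between the pads) lies 19 mm behind it (env.grip_depth is the distance from the TCP to the grasp point, in mm); z points along the fingers, y is the line along which they close (so a half turn about z gives the same grasp; the last joint's range is limited). The gripper opens to 95 mm and grips with 3 to 60 N. Pads are 20 mm wide; open, the fingers measure 119 mm over their backs; the gripper's body (75 mm by 180 mm) begins 59 mm behind the grasp point.
Start: joints at [-1.214, 0.491, 1.559, -0, 1.092, -0.106], TCP at [279.059, -559.261, 214.661] pointing down, gripper open.
Joint ranges: [-3.1, 3.1], [-0.84, 2.19], [0.05, 2.79], [-1.13, 4.28], [0.06, 2.93], [-2.69, 2.69]. Speed limits (rad/s): [2.22, 2.22, 2.79, 3.14, 3.14, 3.14].

## Interface

Orientations are given as [roll, pitch, yaw] about the fixed x, y, z axes, in that order (R = Rz(yaw) Ry(pitch) Rx(roll)).
In Python, from cell import monitor, viewer, order, env gives the robot as it stands.
- The arm moves only by the tool move_arm, never from a script. Its argument "moves" is one flat list of numbers, 4 for each row, row after row: the shift along the tool's x, y, z normalised to -1 to 1, where 1 is 0.15 m, then the turn about the tool's z normalised to -1 to 1, where 1 is pi/2 rad. A call has 1 to 10 rows; each row shifts and turns the commanded pose from where the row before left it, along the tool's axes as they then stand; what a row does not reach is not made up. A row lasts 1/8 s, in which the tool goes at most 62.5 mm and 10.7 degrees, less where a joint would pass 70% of its speed; a pose out of reach is approached as far as the arm can. A call with a number of a shift or a turn outside -1 to 1 is refused whole. A call with a gripper value outside its range is refused whole. "claw" is the finger opening in mm, from 0 to 95.1, set as the call begins (left out, the last holds). The fingers move at their own pace and stop on an object; the grip force is fixed at half the most. Time passes only in rows, so rows that do not move let the fingers close. It gives the time, the measured TCP pose, the force, the opening and the grip force at its end, in the units of the state.
- monitor.state(): the state, without advancing time (a new reading comes with each control period).
- viewer.read_camera(name): name is "side" or "top"; returns the picture (480x640x3 uint8, red, green, blue); there is no depth.
- viewer.camera_info(name): a dict with "K" (3x3 intrinsics, pixels), "dist_coeffs" ([k1, k2, p1, p2, k3] as OpenCV has them; the pictures are not rectified), "camera_from_world" (4x4, takes a point from world to camera coordinates). Camera axes: x right, y down, z forward; pixel columns grow to the right and rows downward; lengths in mm; the calibration is good to about 2 mm. A picture is of the moment at which its call begins. camera_info takes no time and is no camera call.
- order.job_done(): hands the job in; it is judged then, once.
The state is a dict: "t": time; "joints": joint angles; "qvel": joint speeds; "tau": joint torques, N m; "eef_pos": TCP position; "tcp_rot": TCP orientation; "ft_force": force on the tool from outside, world axes, zero at the start; "moment": the same for the moment, N m; "opening": opening from 0.0 (shut) to 1.0 (fully open); "grip_force": force on a finger pad.
Only numpy, scipy, OpenCV 4.12 (cv2) and the standard library are available. Lean on these libraries where they do the work, as an engineer would, in place of code of your own. Each camera call takes 0.05 s, during which the arm holds its last target. There are 200 camera calls.

## Working session

There is one attempt and no reset: what is moved stays moved. The work goes in short steps, Python scripts to look and compute and a tool call to move; the robot and the scene stay as the last step left them, time stands still between calls to the robot, and variables do not carry over. Pictures are saved under pics/ and viewed, at most 14 in all, crops included, and the job is handed in when it is done.

Besides the shell and the picture viewer there is one more tool, called after "Emit:" in YAML: its name, and indented under it one key for each argument. move_arm: Moves the arm, as the interface text tells. Scaled input: -1 to 1 covers 0.15 m each way for a shift and pi/2 rad each way for a turn. Its arguments: {"type":"object","properties":{"moves":{"type":"array"},"claw":{"type":"number"}},"required":["moves"]}

```bash
ls; mkdir -p pics; python3 - <<'E'
from cell import monitor, viewer, order, env
import cv2
for n in("top","side"):
    im=viewer.read_camera(n); cv2.imwrite(f"pics/{n}0.png",im[:,:,::-1])
    i=viewer.camera_info(n); print(n,i["K"],i["dist_coeffs"],i["camera_from_world"])
print(monitor.state(),env.grip_depth)
E
```

```text
pics
top [[538.72037686   0.         329.29092207]
 [  0.         538.72037686 230.55356132]
 [  0.           0.           1.        ]] [-0.15793502  0.          0.          0.          0.        ] [[ 8.43043067e-03 -9.99814302e-01 -1.73288876e-02 -4.26821871e+00]
 [-9.96430972e-01 -6.94383017e-03 -8.41255104e-02  6.29131565e+02]
 [ 8.39895596e-02  1.79762546e-02 -9.96304476e-01  1.39867070e+03]
 [ 0.00000000e+00  0.00000000e+00  0.00000000e+00  1.00000000e+00]]
side [[477.52476184   0.         325.61236038]
 [  0.         477.52476184 243.94422348]
 [  0.           0.           1.        ]] [-0.00672947  0.          0.          0.          0.        ] [[-8.15505697e-01 -5.78426523e-01 -1.93187814e-02  4.86571115e+02]
 [-2.72883451e-01  4.13738070e-01 -8.68536374e-01  2.59216118e+02]
 [ 5.10377390e-01 -7.03024585e-01 -4.95248778e-01  9.70346867e+02]
 [ 0.00000000e+00  0.00000000e+00  0.00000000e+00  1.00000000e+00]]
{'t': 0.1, 'joints': array([-1.21361299e+00,  4.91509164e-01,  1.55940550e+00,  1.62532726e-05,
        1.09173122e+00, -1.05590813e-01]), 'qvel': array([ 5.16839268e-04, -2.63395011e-05,  1.00490090e-03,  4.59712553e-04,
        1.47231206e-03,  4.84118245e-04]), 'tau': array([ 2.72721743e-03, -6.13626337e+01, -2.58607078e+01,  6.93976530e-02,
        4.70334012e-02, -5.68100882e-05]), 'eef_pos': array([ 278.9678628 , -559.02872958,  214.10820248]), 'tcp_rot': array([-3.14054681e+00, -1.25340432e-04,  4.62766590e-01]), 'ft_force': array([ 0.20946307, -0.48480507,  0.28927243]), 'moment': array([ 0.0108784 ,  0.0359873 , -0.04865444]), 'grip_force': 0.0, 'opening': 1.0013532847355116} 18.8
```

View pics/top0.png

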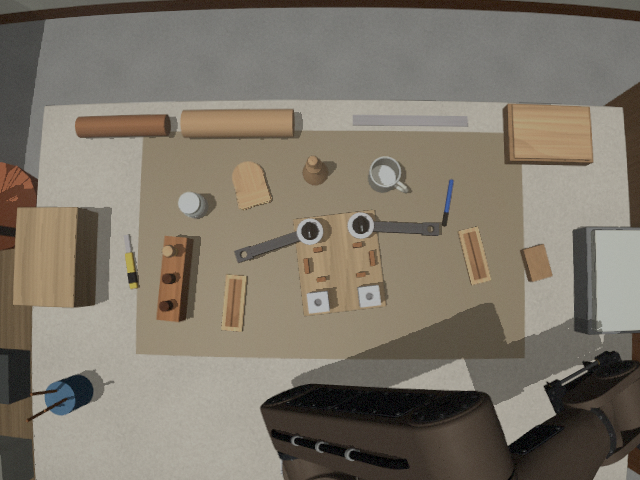

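View pics/side0.png

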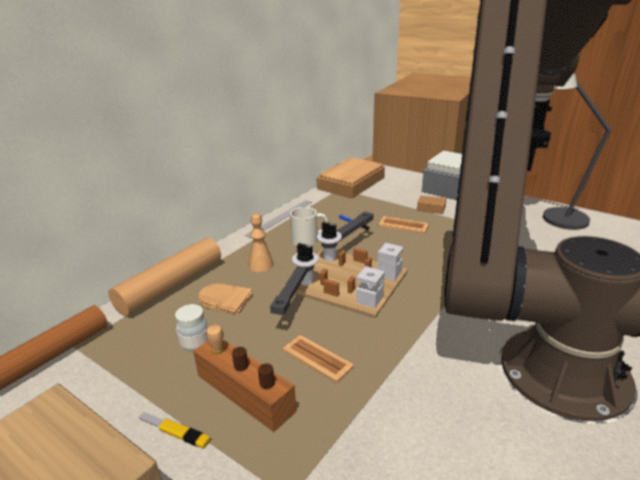

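Top view: cradle at about (340,262), fork holes (318,302) and (369,297), and knobs (310,231) and (361,225). The bars are swung out. Panels are at (234,303) and (475,256), pin heads at (168,279) and (169,304), and the awl at (168,251). The side view agrees, and I see no third panel yet.

```bash
cat > h.py <<'E'
from cell import monitor, viewer, order, env
import cv2, numpy as np
def ray(n,uv):
    i=viewer.camera_info(n);T=np.array(i["camera_from_world"]);K=np.array(i["K"]);d=np.array(i["dist_coeffs"])
    p=cv2.undistortPoints(np.array(uv,float).reshape(-1,1,2),K,d)[:,0]
    D=np.c_[p,np.ones(len(p))]@T[:3,:3]; return -T[:3,:3].T@T[:3,3],D
def plane(n,uv,z):
    c,D=ray(n,uv); return c+D*((z-c[2])/D[:,2])[:,None]
def proj(n,X):
    i=viewer.camera_info(n);T=np.array(i["camera_from_world"])
    return cv2.projectPoints(np.array(X,float).reshape(-1,1,3),cv2.Rodrigues(T[:3,:3])[0],T[:3,3],np.array(i["K"]),np.array(i["dist_coeffs"]))[0][:,0]
def blobs(m,amin,amax,box=None):
    if box: 
        k=np.zeros_like(m);x0,y0,x1,y1=box;k[y0:y1,x0:x1]=m[y0:y1,x0:x1];m=k
    cs=cv2.findContours(m,cv2.RETR_EXTERNAL,cv2.CHAIN_APPROX_NONE)[0]
    return [c for c in cs if amin<=cv2.contourArea(c)<=amax]
def snap(n,f=None,box=None,s=2):
    im=viewer.read_camera(n)[:,:,::-1].copy()
    if f:
        x0,y0,x1,y1=box or(0,0,640,480); cv2.imwrite("pics/"+f,cv2.resize(im[y0:y1,x0:x1],None,fx=s,fy=s,interpolation=cv2.INTER_CUBIC))
    return im
E
python3 - <<'E'
from h import *
im=snap("top","crop1.png",(120,140,520,340)); g=cv2.cvtColor(im,cv2.COLOR_BGR2GRAY); hsv=cv2.cvtColor(im,cv2.COLOR_BGR2HSV)
white=((hsv[:,:,1]<40)&(g>120)).astype(np.uint8)*255
for nm,box,z in(("fork",(295,280,395,320),90),("knob",(290,205,385,250),94)):
    for c in blobs(white,80,2000,box):
        (x,y),r=cv2.minEnclosingCircle(c); m=c.reshape(-1,2); print(nm,cv2.boundingRect(c),(x,y),r,plane("top",[(x,y)],z)[0].round(1))
dark=(g<75).astype(np.uint8)*255
for nm,box,z in(("hole",(300,290,390,312),90),("pins",(155,240,190,325),110),("knobbar",(298,215,375,243),124)):
    for c in blobs(dark,8,2000,box):
        M=cv2.moments(c);uv=(M['m10']/M['m00'],M['m01']/M['m00']); print(nm,cv2.boundingRect(c),np.round(uv,1),plane("top",[uv],z)[0].round(1))
# panels: pale edge vs mat
print("hsv mat",hsv[330,300],"panel",hsv[300,226],"cradle",hsv[270,340])
pan=((g>130)&(hsv[:,:,1]>70)).astype(np.uint8)*255
for nm,box in(("P1",(205,265,260,340)),("P2",(450,215,500,295))):
    for c in blobs(pan,60,5000,box):
        P=plane("top",c.reshape(-1,2),12)[:,:2].astype(np.float32); print(nm,cv2.contourArea(c),cv2.minAreaRect(P))
E
```

```text
fork (307, 291, 23, 23) (317.5812683105469, 302.0418701171875) 13.918407440185547 [443.7  27.3  90. ]
fork (358, 285, 23, 22) (369.0546875, 295.546875) 13.829604148864746 [ 461.  -101.6   90. ]
knob (297, 218, 26, 27) (309.5, 231.06521606445312) 13.259794235229492 [621.8  49.3  94. ]
knob (347, 212, 27, 27) (360.2550964355469, 225.15306091308594) 13.305264472961426 [637.7 -78.6  94. ]
pins (159, 299, 19, 12) [167.7 305.1] [431.  404.6 110. ]
pins (162, 273, 18, 11) [170.3 278.2] [498.7 399.4 110. ]
pins (170, 244, 13, 12) [177.2 249.6] [571.  383.1 110. ]
pins (179, 240, 11, 82) [185.  285.4] [481.3 360.6 110. ]
knobbar (302, 222, 17, 18) [309.4 230.7] [620.1  47.8 124. ]
knobbar (353, 216, 16, 18) [360.5 224.7] [636.1 -78.  124. ]
hsv mat [ 19  55 149] panel [ 19  85 175] cradle [ 17  82 162]
P1 1046.0 ((435.1219482421875, 255.6346893310547), (55.93101501464844, 148.6281280517578), 85.91573333740234)
P2 1051.0 ((566.0153198242188, -389.39886474609375), (150.2862548828125, 56.67658996582031), 14.319847106933594)
```

View pics/crop1.png

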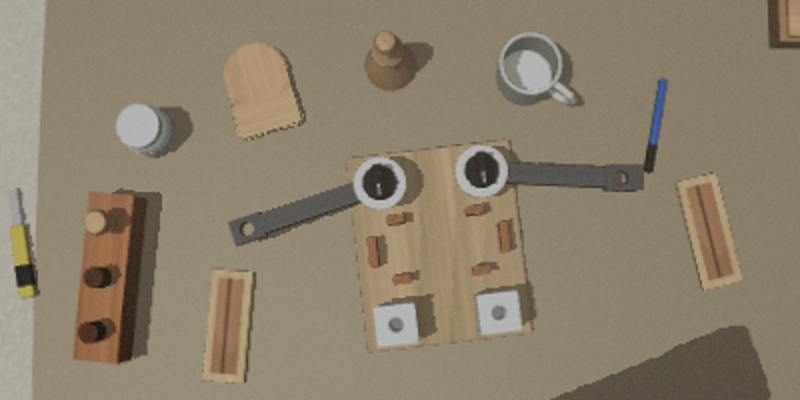

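```bash
cat >> h.py <<'E'
def plan(*wps,step=40):
    """wps (x,y,z,yaw[,step]) -> rounded rows from the measured pose, tool down"""
    s=monitor.state();p=np.array(s["eef_pos"]);yaw=s["tcp_rot"][2];rows=[]
    for w in wps:
        st=w[4] if len(w)>4 else step
        d=np.array(w[:3])-p;dy=(w[3]-yaw+np.pi)%(2*np.pi)-np.pi if abs(w[3]-yaw)>4 else w[3]-yaw
        n=max(1,int(np.ceil(max(np.linalg.norm(d)/st,abs(dy)/0.165))));y0=yaw;p0=p.copy()
        for k in range(1,n+1):
            e=p0+d*k/n-p;c,s_=np.cos(yaw),np.sin(yaw);R=np.array([[c,s_,0],[s_,-c,0],[0,0,-1]])
            sh=np.round(R.T@e/150,3);t=round(-((y0+dy*k/n)-yaw)/(np.pi/2),3)
            p=p+R@sh*150;yaw-=t*np.pi/2;rows.append([*sh.tolist(),t])
        rows[-1].append(None)
    out=[]
    for i in range(0,len(rows),10): print(i,[v for r in rows[i:i+10] for v in r[:4]])
    return rows
def st():
    s=monitor.state();print(round(s["t"],2),s["eef_pos"].round(1),s["tcp_rot"].round(3),"F",s["ft_force"].round(1),"op",round(s["opening"]*95.1,1),"g",round(s["grip_force"],1),"q6",s["joints"][5].round(2))
E
python3 - <<'E'
from h import *
P=np.array([[443.7,27.3],[461,-101.6],[621.8,49.3],[637.7,-78.6]]);L=np.array([[-95,65],[-95,-65],[85,65],[85,-65.]])
a=L-L.mean(0);b=P-P.mean(0);th=np.arctan2((a[:,0]*b[:,1]-a[:,1]*b[:,0]).sum(),(a*b).sum());R=np.array([[np.cos(th),-np.sin(th)],[np.sin(th),np.cos(th)]])
o=P.mean(0)-R@L.mean(0);print("cradle",o,th,"res",(L@R.T+o-P).round(1))
print("holes",plane("top",[(318,302),(369.2,296.5)],90).round(1),"pins",plane("top",[(164.9,304.8),(167.8,278.3)],110).round(1),"bartips",plane("top",[(244,254.5),(431.2,229)],78).round(1))
plan((566,-389.4,120,0.25),(566,-389.4,40,0.25),(566,-389.4,4,0.25,12))
E
```

```text
cradle [546.00974017 -25.26677223] 0.12698656741941156 res [[-0.2 -0.1]
 [-1.  -0.2]
 [ 0.3  0.7]
 [ 0.9 -0.4]]
holes [[ 443.8   26.2   90. ]
 [ 458.6 -102.    90. ]] pins [[431.4 411.8 110. ]
 [498.3 405.8 110. ]] bartips [[ 561.8  217.3   78. ]
 [ 630.6 -260.9   78. ]]
0 [0.246, -0.018, 0.07, np.float64(0.015), 0.246, -0.023, 0.07, np.float64(0.015), 0.245, -0.029, 0.069, np.float64(0.015), 0.245, -0.035, 0.07, np.float64(0.015), 0.244, -0.041, 0.07, np.float64(0.015), 0.242, -0.046, 0.07, np.float64(0.015), 0.241, -0.052, 0.069, np.float64(0.015), 0.241, -0.058, 0.07, np.float64(0.015), 0.238, -0.063, 0.07, np.float64(0.015), 0.0, -0.0, 0.178, np.float64(0.0)]
10 [0.0, -0.0, 0.178, np.float64(0.0), 0.0, -0.0, 0.177, np.float64(0.0), 0.0, -0.0, 0.06, np.float64(0.0), 0.0, -0.0, 0.06, np.float64(0.0), 0.0, -0.0, 0.06, np.float64(0.0), 0.0, -0.0, 0.06, np.float64(0.0)]
```

Emit:
move_arm:
  moves: [0.246, -0.018, 0.07, 0.015, 0.246, -0.023, 0.07, 0.015, 0.245, -0.029, 0.07, 0.015, 0.245, -0.035, 0.07, 0.015, 0.244, -0.041, 0.07, 0.015, 0.242, -0.046, 0.07, 0.015, 0.241, -0.052, 0.07, 0.015, 0.241, -0.058, 0.07, 0.015, 0.238, -0.063, 0.07, 0.015, 0, 0, 0, 0]
  claw: 95

```text
t: 1.4
eef_pos: [567.3, -387.8, 118.7]
tcp_rot: [-3.14, 0.001, 0.253]
ft_force: [-0.1, -0.6, 0.5]
opening: 0.997
grip_force: 0.0
```

```bash
python3 - <<'E'
from h import *
st();snap("top","t2.png",s=1.25)
plan((566,-389.4,40,0.25),(566,-389.4,4,0.25,12))
E
```

```text
1.4 [ 567.3 -387.8  118.7] [-3.14e+00  1.00e-03  2.53e-01] F [-0.1 -0.6  0.5] op 94.8 g 0.0 q6 0.62
0 [-0.002, 0.002, 0.265, np.float64(0.001), -0.001, 0.001, 0.264, np.float64(0.001), -0.0, 0.0, 0.06, np.float64(-0.0), -0.0, 0.0, 0.06, np.float64(-0.0), -0.0, 0.0, 0.06, np.float64(-0.0), -0.0, 0.0, 0.06, np.float64(-0.0)]
```

View pics/t2.png

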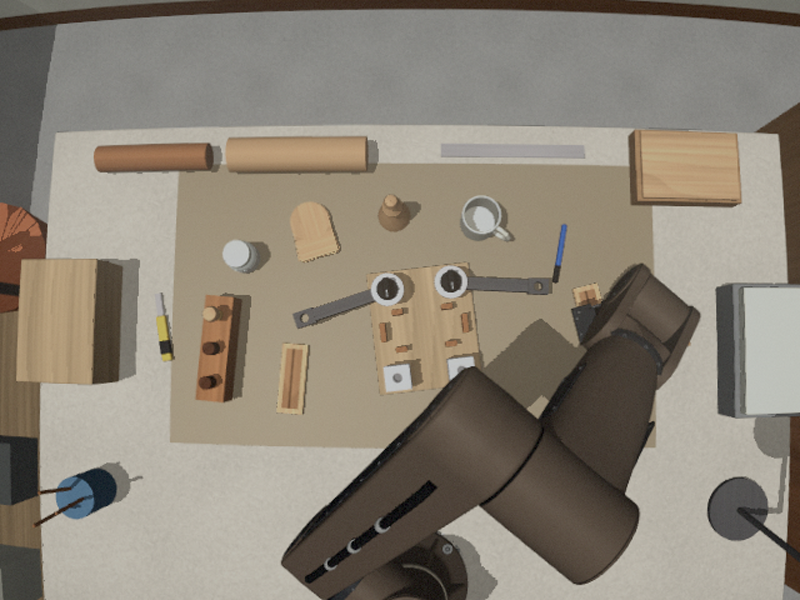

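Both panels are in place, with P2 under the gripper at about (585,295) in the enlarged view. The previously hidden table is mostly clear and shows no third panel. Grasping P2.

Emit:
move_arm:
  moves: [-0.006, 0.01, 0.26, 0, 0, 0, 0.26, 0, 0, 0, 0.06, 0, 0, 0, 0.06, 0, 0, 0, 0.06, 0, 0, 0, 0.06, 0, 0, 0, 0, 0]

```text
t: 2.33
eef_pos: [565.4, -391.2, 5.8]
tcp_rot: [-3.141, 0.0, 0.251]
ft_force: [-1.4, 0.1, 0.4]
opening: 0.996
grip_force: 0.0
```

Emit:
move_arm:
  moves: [0, 0, 0, 0, 0, 0, 0, 0, 0, 0, 0, 0, 0, 0, 0, 0, 0, 0, 0, 0, 0, 0, 0, 0, 0, 0, 0, 0]
  claw: 45

```text
t: 3.2
eef_pos: [565.5, -391.3, 6.2]
tcp_rot: [3.141, -0.0, 0.251]
ft_force: [-0.1, -0.1, 1.5]
opening: 0.583
grip_force: 30.0
```

Emit:
move_arm:
  moves: [0, 0, -0.1, 0, 0, 0, -0.2, 0, 0, 0, -0.3, 0, 0, 0, -0.3, 0, 0, 0, -0.3, 0, 0, 0, 0, 0]

```text
t: 3.95
eef_pos: [566.5, -392.1, 191.1]
tcp_rot: [3.136, -0.004, 0.251]
ft_force: [-0.0, 0.7, -1.7]
opening: 0.583
grip_force: 30.0
```

```bash
python3 - <<'E'
from h import *
st()
plan((546,-25.3,185,1.698,45),(546,-25.3,60,1.698,30))
E
```

```text
3.95 [ 566.5 -392.1  191.1] [ 3.136 -0.004  0.251] F [-0.   0.7 -1.7] op 55.5 g 30.0 q6 0.62
0 [0.053, -0.267, 0.005, np.float64(-0.102), 0.094, -0.255, 0.004, np.float64(-0.103), 0.135, -0.237, 0.005, np.float64(-0.102), 0.17, -0.212, 0.004, np.float64(-0.102), 0.202, -0.182, 0.005, np.float64(-0.103), 0.229, -0.147, 0.004, np.float64(-0.102), 0.25, -0.109, 0.005, np.float64(-0.103), 0.264, -0.067, 0.004, np.float64(-0.102), 0.271, -0.025, 0.005, np.float64(-0.102), -0.0, 0.0, 0.167, np.float64(-0.0)]
10 [-0.0, 0.0, 0.166, np.float64(-0.0), -0.0, 0.0, 0.167, np.float64(-0.0), -0.0, 0.0, 0.167, np.float64(-0.0), -0.0, 0.0, 0.166, np.float64(-0.0)]
```

Emit:
move_arm:
  moves: [0.053, -0.267, 0.005, -0.102, 0.094, -0.255, 0.004, -0.103, 0.135, -0.237, 0.005, -0.102, 0.17, -0.212, 0.004, -0.102, 0.202, -0.182, 0.005, -0.103, 0.229, -0.147, 0.004, -0.102, 0.25, -0.109, 0.005, -0.103, 0.264, -0.067, 0.004, -0.102, 0.271, -0.025, 0.005, -0.102, 0, 0, 0, 0]

```text
t: 5.2
eef_pos: [544.3, -22.3, 179.7]
tcp_rot: [-3.141, -0.0, 1.702]
ft_force: [1.3, -0.3, -1.0]
opening: 0.588
grip_force: 30.0
```

Emit:
move_arm:
  moves: [0, 0, 0.16, 0, 0, 0, 0.16, 0, 0, 0, 0.16, 0, 0, 0, 0.16, 0, 0, 0, 0.16, 0, 0, 0, 0, 0, 0, 0, 0, 0]

```text
t: 6.08
eef_pos: [545.3, -24.9, 60.6]
tcp_rot: [3.141, 0.0, 1.696]
ft_force: [-1.2, 0.2, -0.3]
opening: 0.583
grip_force: 30.0
```

```bash
python3 - <<'E'
from h import *
st()
im=snap("top","t3.png",(260,180,440,330),4)
plan((546.1,-26.2,22,1.698,10))
E
```

```text
6.08 [545.3 -24.9  60.6] [3.141 0.    1.696] F [-1.2  0.2 -0.3] op 55.5 g 30.0 q6 -0.29
0 [-0.002, 0.001, 0.065, np.float64(-0.0), -0.003, 0.001, 0.064, np.float64(-0.0), -0.002, 0.001, 0.065, np.float64(-0.001), -0.003, 0.001, 0.065, np.float64(0.0)]
```

View pics/t3.png

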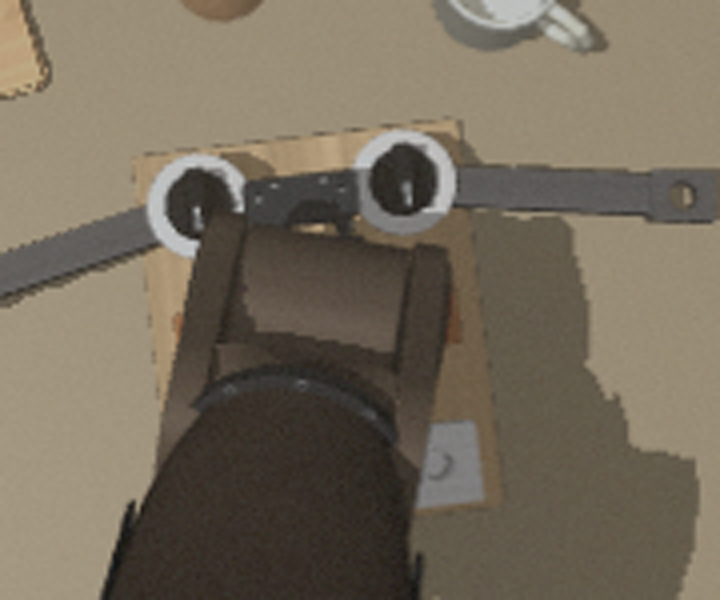

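The gripper is centred between the two knobs at (200,200) and (402,180), with clearance on both sides. Lowering.

Emit:
move_arm:
  moves: [-0.003, 0.002, 0.06, 0, -0.003, 0.002, 0.06, 0, -0.003, 0.001, 0.06, 0, 0, 0, 0.05, 0, 0, 0, 0.02, 0, 0, 0, 0, 0]

```text
t: 6.88
eef_pos: [545.8, -25.7, 22.2]
tcp_rot: [-3.141, -0.0, 1.697]
ft_force: [-0.4, -0.8, -0.3]
opening: 0.585
grip_force: 30.0
```

```bash
python3 - <<'E'
from h import *
st()
E
```

```text
6.88 [545.8 -25.7  22.2] [-3.141 -0.     1.697] F [-0.4 -0.8 -0.3] op 55.7 g 30.0 q6 -0.29
```

Emit:
move_arm:
  moves: [0, 0, 0, 0, 0, 0, 0, 0, 0, 0, 0, 0]
  claw: 70

```text
t: 7.25
eef_pos: [546.0, -25.7, 22.7]
tcp_rot: [3.141, 0.0, 1.697]
ft_force: [-0.9, 0.5, -0.3]
opening: 0.735
grip_force: 0.0
```

Emit:
move_arm:
  moves: [0, 0, -0.06, 0, 0, 0, -0.1, 0, 0, 0, -0.2, 0, 0, 0, -0.3, 0, 0, 0, -0.4, 0, 0, 0, 0, 0]

```text
t: 8.0
eef_pos: [547.5, -25.9, 186.7]
tcp_rot: [3.133, 0.003, 1.698]
ft_force: [0.6, 0.0, 0.3]
opening: 0.733
grip_force: 0.0
```

```bash
python3 - <<'E'
from h import *
st()
plan((435,255.6,140,3.07,35))
E
```

```text
8.0 [547.5 -25.9 186.7] [3.133e+00 3.000e-03 1.698e+00] F [0.6 0.  0.3] op 69.7 g 0.0 q6 -0.29
0 [0.217, -0.056, 0.035, np.float64(-0.097), 0.224, -0.023, 0.034, np.float64(-0.097), 0.224, 0.012, 0.035, np.float64(-0.097), 0.22, 0.045, 0.034, np.float64(-0.097), 0.21, 0.078, 0.035, np.float64(-0.097), 0.196, 0.11, 0.034, np.float64(-0.097), 0.178, 0.138, 0.035, np.float64(-0.098), 0.154, 0.163, 0.034, np.float64(-0.097), 0.127, 0.185, 0.035, np.float64(-0.097)]
```

Emit:
move_arm:
  moves: [0.217, -0.056, 0.035, -0.097, 0.224, -0.023, 0.034, -0.097, 0.224, 0.012, 0.035, -0.097, 0.22, 0.045, 0.034, -0.097, 0.21, 0.078, 0.035, -0.097, 0.196, 0.11, 0.034, -0.097, 0.178, 0.138, 0.035, -0.098, 0.154, 0.163, 0.034, -0.097, 0.127, 0.185, 0.035, -0.097, 0, 0, 0, 0]
  claw: 95

```text
t: 9.25
eef_pos: [432.3, 257.0, 134.4]
tcp_rot: [-3.141, -0.001, 3.074]
ft_force: [-0.3, -0.4, -0.8]
opening: 0.994
grip_force: 0.0
```

```bash
python3 - <<'E'
from h import *
st()
snap("top","t4.png",s=1.25)
plan((435,255.6,40,3.07,35),(435,255.6,4,3.07,10))
E
```

```text
9.25 [432.3 257.  134.4] [-3.141e+00 -1.000e-03  3.074e+00] F [-0.3 -0.4 -0.8] op 94.6 g 0.0 q6 -1.1
0 [-0.005, -0.001, 0.21, np.float64(0.0), -0.004, -0.001, 0.211, np.float64(0.0), -0.005, -0.001, 0.21, np.float64(0.0), -0.0, 0.0, 0.06, np.float64(0.0), -0.0, 0.0, 0.06, np.float64(0.0), -0.0, 0.0, 0.06, np.float64(0.0), -0.0, 0.0, 0.06, np.float64(0.0)]
```

View pics/t4.png

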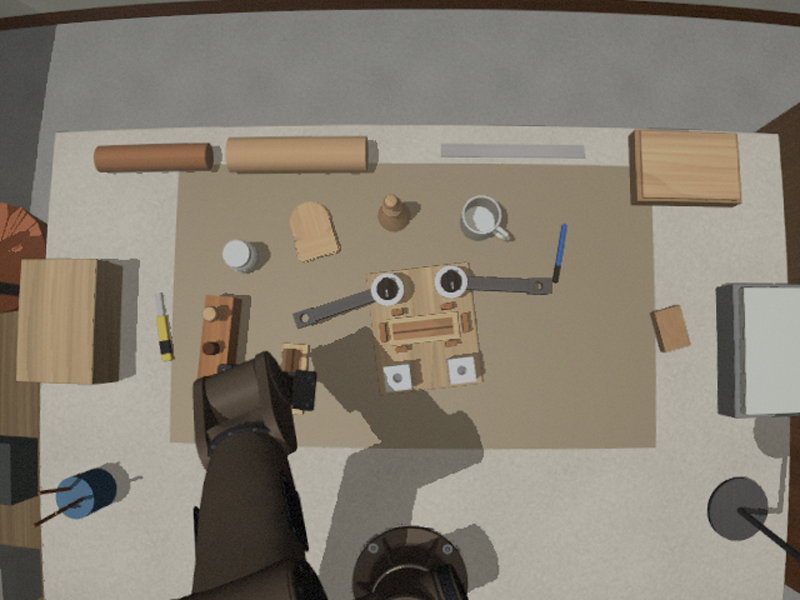

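P2 lies in the nest at (423,328). P1 is unmoved at about (295,378), partly under the gripper. The table is otherwise clear, so there are only two panels.

Emit:
move_arm:
  moves: [-0.014, -0.003, 0.2, 0, 0, 0, 0.2, 0, 0, 0, 0.2, 0, 0, 0, 0.06, 0, 0, 0, 0.06, 0, 0, 0, 0.06, 0, 0, 0, 0.06, 0, 0, 0, 0.02, 0, 0, 0, 0, 0]

```text
t: 10.42
eef_pos: [435.5, 255.3, 5.7]
tcp_rot: [-3.141, -0.0, 3.07]
ft_force: [0.5, -0.1, 0.2]
opening: 0.999
grip_force: 0.0
```

Emit:
move_arm:
  moves: [0, 0, 0, 0, 0, 0, 0, 0, 0, 0, 0, 0, 0, 0, 0, 0, 0, 0, 0, 0, 0, 0, 0, 0, 0, 0, 0, 0]
  claw: 45

```text
t: 11.3
eef_pos: [435.6, 255.2, 5.8]
tcp_rot: [-3.142, 0.0, 3.07]
ft_force: [0.9, -0.4, 1.5]
opening: 0.583
grip_force: 30.0
```

Emit:
move_arm:
  moves: [0, 0, -0.1, 0, 0, 0, -0.2, 0, 0, 0, -0.3, 0, 0, 0, -0.3, 0, 0, 0, -0.3, 0, 0, 0, 0, 0]

```text
t: 12.05
eef_pos: [436.4, 255.7, 189.5]
tcp_rot: [3.139, 0.006, 3.07]
ft_force: [-0.3, 1.0, -1.4]
opening: 0.584
grip_force: 30.0
```

```bash
python3 - <<'E'
from h import *
st()
plan((546,-25.3,187,1.698,45))
E
```

```text
12.05 [436.4 255.7 189.5] [3.139 0.006 3.07 ] F [-0.3  1.  -1.4] op 55.6 g 30.0 q6 -1.1
0 [-0.096, -0.202, 0.002, np.float64(0.097), -0.125, -0.185, 0.002, np.float64(0.097), -0.152, -0.164, 0.002, np.float64(0.097), -0.175, -0.138, 0.001, np.float64(0.097), -0.194, -0.111, 0.002, np.float64(0.097), -0.209, -0.08, 0.002, np.float64(0.097), -0.218, -0.048, 0.002, np.float64(0.098), -0.223, -0.013, 0.002, np.float64(0.097), -0.222, 0.021, 0.002, np.float64(0.097)]
```

Emit:
move_arm:
  moves: [-0.096, -0.202, 0.002, 0.097, -0.125, -0.185, 0.002, 0.097, -0.152, -0.164, 0.002, 0.097, -0.175, -0.138, 0.001, 0.097, -0.194, -0.111, 0.002, 0.097, -0.209, -0.08, 0.002, 0.097, -0.218, -0.048, 0.002, 0.098, -0.223, -0.013, 0.002, 0.097, -0.222, 0.021, 0.002, 0.097, 0, 0, 0, 0]

```text
t: 13.3
eef_pos: [545.1, -27.3, 182.4]
tcp_rot: [-3.14, -0.0, 1.694]
ft_force: [-0.5, 0.4, -1.6]
opening: 0.588
grip_force: 30.0
```

Emit:
move_arm:
  moves: [0, 0, 0.16, 0, 0, 0, 0.16, 0, 0, 0, 0.16, 0, 0, 0, 0.16, 0, 0, 0, 0.14, 0, 0, 0, 0, 0, 0, 0, 0, 0]

```text
t: 14.18
eef_pos: [545.1, -25.3, 66.8]
tcp_rot: [3.141, 0.0, 1.699]
ft_force: [0.9, 0.7, -0.2]
opening: 0.584
grip_force: 30.0
```

```bash
python3 - <<'E'
from h import *
st()
plan((546.1,-25.6,35,1.698,10))
E
```

```text
14.18 [545.1 -25.3  66.8] [3.141 0.    1.699] F [ 0.9  0.7 -0.2] op 55.6 g 30.0 q6 -0.3
0 [-0.001, 0.002, 0.053, np.float64(0.0), -0.0, 0.001, 0.053, np.float64(0.0), -0.001, 0.002, 0.053, np.float64(0.0), -0.001, 0.001, 0.053, np.float64(0.0)]
```

Emit:
move_arm:
  moves: [-0.001, 0.003, 0.06, 0, -0.001, 0.002, 0.06, 0, 0, 0.002, 0.05, 0, 0, 0, 0.03, 0, 0, 0, 0.01, 0, 0, 0, 0, 0, 0, 0, 0, 0]

```text
t: 15.05
eef_pos: [546.3, -25.9, 35.0]
tcp_rot: [3.141, 0.0, 1.697]
ft_force: [-1.4, -0.6, -0.4]
opening: 0.587
grip_force: 30.0
```

Emit:
move_arm:
  moves: [0, 0, 0, 0, 0, 0, 0, 0, 0, 0, 0, 0]
  claw: 70

```text
t: 15.42
eef_pos: [546.3, -25.9, 34.9]
tcp_rot: [3.141, 0.0, 1.697]
ft_force: [-0.3, 0.1, 0.1]
opening: 0.734
grip_force: 0.0
```

Emit:
move_arm:
  moves: [0, 0, -0.06, 0, 0, 0, -0.1, 0, 0, 0, -0.2, 0, 0, 0, -0.3, 0, 0, 0, -0.3, 0, 0, 0, 0, 0]

```text
t: 16.18
eef_pos: [547.4, -26.0, 183.0]
tcp_rot: [3.135, 0.002, 1.698]
ft_force: [0.0, 0.4, 0.4]
opening: 0.735
grip_force: 0.0
```

```bash
cat >> h.py <<'E'
O=np.array([546.,-25.3]);TH=.127
def cw(x,y):
    c,s=np.cos(TH),np.sin(TH);return O+np.array([c*x-s*y,s*x+c*y])
def barpt(side,phi,r=125,off=26):
    """finger centre beside the bar, side=+1 left,-1 right"""
    c,s=np.cos(phi),np.sin(phi);return cw(85-r*c+off*s,side*(65+r*s+off*c))
E
python3 - <<'E'
from h import *
st()
a=barpt(-1,1.40,off=50);print(a)
plan((*a,150,1.527),(*a,62,1.527,30))
E
```

```text
16.18 [547.4 -26.  183. ] [3.135e+00 2.000e-03 1.698e+00] F [0.  0.4 0.4] op 69.9 g 0.0 q6 -0.29
[ 683.02752925 -206.07976017]
0 [-0.218, 0.124, 0.037, np.float64(0.018), -0.213, 0.13, 0.036, np.float64(0.018), -0.211, 0.137, 0.037, np.float64(0.018), -0.206, 0.142, 0.037, np.float64(0.018), -0.202, 0.148, 0.036, np.float64(0.018), -0.198, 0.153, 0.037, np.float64(0.019), 0.0, 0.0, 0.196, np.float64(-0.0), 0.0, 0.0, 0.195, np.float64(-0.0), 0.0, 0.0, 0.196, np.float64(-0.0)]
```

Emit:
move_arm:
  moves: [-0.218, 0.124, 0.037, 0.018, -0.213, 0.13, 0.036, 0.018, -0.211, 0.137, 0.037, 0.018, -0.206, 0.142, 0.037, 0.018, -0.202, 0.148, 0.036, 0.018, -0.198, 0.153, 0.037, 0.019, 0, 0, 0, 0]
  claw: 0

```text
t: 17.05
eef_pos: [681.9, -207.7, 144.3]
tcp_rot: [-3.14, -0.0, 1.524]
ft_force: [-0.6, 0.6, 0.3]
opening: 0.056
grip_force: 0.0
```

```bash
python3 - <<'E'
from h import *
st()
im=snap("top","t5.png",s=1.25)
a=barpt(-1,1.40,off=50)
plan((*a,62,1.527,30),*[(*barpt(-1,f,off=26),62,.127+f,60) for f in (1.4,1.27,1.14,1.01,.88,.75,.62,.5,.38,.26,.15,.08)])
E
```

```text
17.05 [ 681.9 -207.7  144.3] [-3.14  -0.     1.524] F [-0.6  0.6  0.3] op 5.4 g 0.0 q6 -0.34
0 [0.001, 0.004, 0.184, np.float64(-0.0), 0.001, 0.004, 0.183, np.float64(-0.001), 0.001, 0.004, 0.184, np.float64(-0.0), -0.0, -0.16, 0.0, np.float64(-0.0), -0.016, -0.11, 0.0, np.float64(0.083), -0.015, -0.11, 0.0, np.float64(0.082), -0.015, -0.109, 0.0, np.float64(0.083), -0.016, -0.109, 0.0, np.float64(0.083), -0.015, -0.11, 0.0, np.float64(0.083), -0.016, -0.109, 0.0, np.float64(0.082)]
10 [-0.015, -0.101, 0.0, np.float64(0.077), -0.014, -0.101, 0.0, np.float64(0.076), -0.015, -0.101, 0.0, np.float64(0.077), -0.014, -0.093, 0.0, np.float64(0.07), -0.01, -0.059, 0.0, np.float64(0.044)]
```

View pics/t5.png

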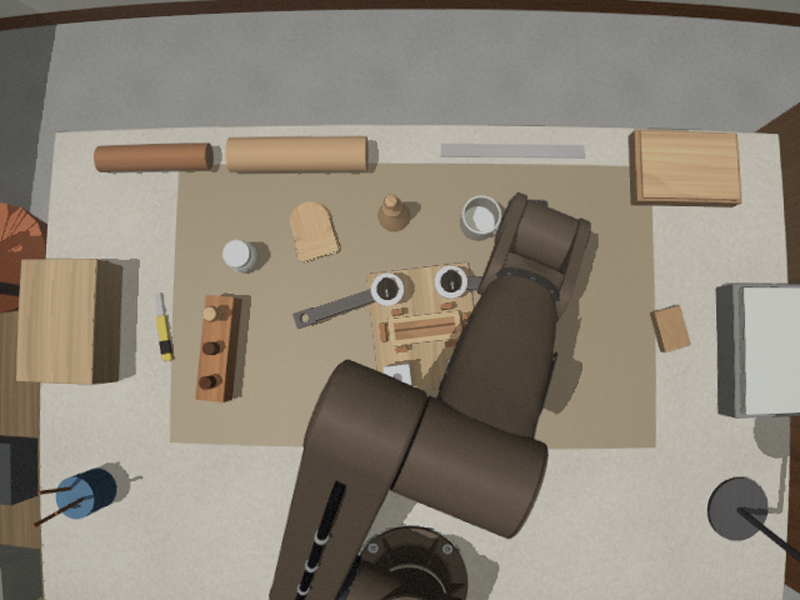

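The second panel lies in the nest at about (422,326). The gripper is behind the right bar and clear of the mug. Pushing.

Emit:
move_arm:
  moves: [0.003, 0.012, 0.184, 0, 0, 0, 0.183, 0, 0, 0, 0.184, 0, 0, -0.14, 0, 0, -0.016, -0.11, 0, 0.083, -0.015, -0.11, 0, 0.082, -0.015, -0.11, 0, 0.083, -0.016, -0.11, 0, 0.083, -0.015, -0.11, 0, 0.083, -0.016, -0.11, 0, 0.082]

```text
t: 18.35
eef_pos: [566.8, -181.7, 63.7]
tcp_rot: [3.141, -0.0, 0.744]
ft_force: [3.7, -0.1, -1.8]
opening: 0.005
grip_force: 1.1
```

Emit:
move_arm:
  moves: [-0.015, -0.1, 0, 0.077, -0.014, -0.1, 0, 0.076, -0.015, -0.1, 0, 0.077, -0.014, -0.093, 0, 0.07, -0.01, -0.059, 0, 0.044, 0, 0, 0, 0]

```text
t: 19.1
eef_pos: [524.3, -128.7, 63.6]
tcp_rot: [-3.142, 0.0, 0.209]
ft_force: [0.1, -0.9, 0.8]
opening: 0.002
grip_force: 0.0
```

```bash
python3 - <<'E'
from h import *
st()
s=monitor.state();L=(np.array(s["eef_pos"][:2])-O);c,n=np.cos(TH),np.sin(TH);print(c*L[0]+n*L[1],-n*L[0]+c*L[1])
plan(*[(*barpt(-1,f,off=26),62,.127+f,8) for f in (.02,)])
E
```

```text
19.1 [ 524.3 -128.7   63.6] [-3.142  0.     0.209] F [ 0.1 -0.9  0.8] op 0.2 g 0.0 q6 1.0
-34.59200599214793 -99.81896387448776
0 [-0.014, -0.022, 0.005, np.float64(0.02), -0.016, -0.022, 0.006, np.float64(0.019)]
```

Emit:
move_arm:
  moves: [-0.014, -0.022, 0.005, 0.02, -0.016, -0.022, 0.006, 0.019, 0, -0.01, 0, 0.012, 0, -0.008, 0, 0, 0, 0, 0, 0, 0, 0, 0, 0]

```text
t: 19.85
eef_pos: [518.8, -121.5, 61.4]
tcp_rot: [-3.141, 0.0, 0.127]
ft_force: [-0.4, -0.7, -0.2]
opening: 0.006
grip_force: 0.3
```

```bash
cat >> h.py <<'E'
def loc():
    L=monitor.state()["eef_pos"][:2]-O;c,n=np.cos(TH),np.sin(TH);print("cradle xy",(c*L[0]+n*L[1]).round(1),(-n*L[0]+c*L[1]).round(1))
E
python3 - <<'E'
from h import *
st();loc()
im=snap("top","t6.png",(260,180,460,330),4)
E
```

```text
19.85 [ 518.8 -121.5   61.4] [-3.141  0.     0.127] F [-0.4 -0.7 -0.2] op 0.6 g 0.3 q6 1.09
cradle xy -39.1 -91.9
```

View pics/t6.png

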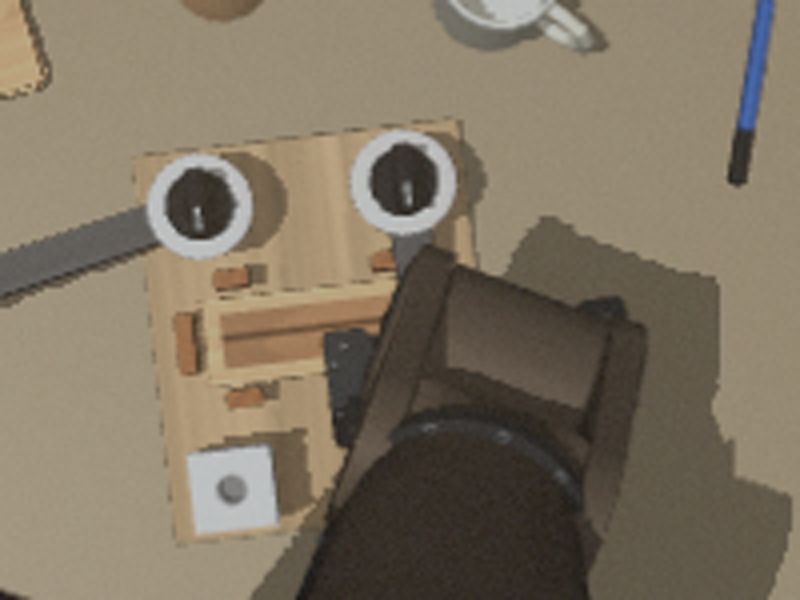

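The right bar is nearly home. It runs down from the knob at (402,180). I'll press until the stop's force shows.

Emit:
move_arm:
  moves: [0, -0.01, 0, 0, 0, -0.007, 0, 0, 0, 0, 0, 0, 0, 0, 0, 0]

```text
t: 20.4
eef_pos: [518.7, -118.9, 61.5]
tcp_rot: [3.142, -0.0, 0.127]
ft_force: [-0.4, 0.1, 0.1]
opening: 0.004
grip_force: 0.2
```

Emit:
move_arm:
  moves: [0, -0.01, 0, 0, 0, 0, 0, 0, 0, 0, 0, 0]

```text
t: 20.78
eef_pos: [518.4, -117.4, 61.5]
tcp_rot: [3.142, -0.0, 0.127]
ft_force: [0.2, -1.2, 0.1]
opening: 0.002
grip_force: 0.3
```

```bash
python3 - <<'E'
from h import *
st();loc()
E
```

```text
20.77 [ 518.4 -117.4   61.5] [ 3.142 -0.     0.127] F [ 0.2 -1.2  0.1] op 0.2 g 0.3 q6 1.1
cradle xy -39.0 -87.9
```

Emit:
move_arm:
  moves: [0, -0.01, 0, 0, 0, 0, 0, 0, 0, 0, 0, 0]

```text
t: 21.15
eef_pos: [518.3, -115.9, 61.5]
tcp_rot: [3.142, -0.0, 0.127]
ft_force: [-0.7, -1.0, 0.1]
opening: 0.006
grip_force: 0.2
```

Emit:
move_arm:
  moves: [0, -0.01, 0, 0, 0, 0, 0, 0, 0, 0, 0, 0]

```text
t: 21.52
eef_pos: [518.3, -115.4, 61.5]
tcp_rot: [3.14, -0.001, 0.127]
ft_force: [-2.5, -9.6, -1.6]
opening: 0.001
grip_force: 4.5
```

Emit:
move_arm:
  moves: [0, -0.01, 0, 0, 0, 0, 0, 0, 0, 0, 0, 0]

```text
t: 21.9
eef_pos: [518.3, -115.3, 61.6]
tcp_rot: [3.139, -0.001, 0.127]
ft_force: [-3.0, -19.8, -3.0]
opening: 0.003
grip_force: 9.7
```

Emit:
move_arm:
  moves: [0, 0.05, 0, 0, 0, 0.1, 0, 0, 0, 0, -0.2, 0, 0, 0, -0.3, 0, 0, 0, -0.25, 0, 0, 0, 0, 0]

```text
t: 22.65
eef_pos: [521.9, -136.1, 176.6]
tcp_rot: [3.139, -0.005, 0.127]
ft_force: [0.2, -0.5, -0.6]
opening: 0.004
grip_force: 0.0
```

```bash
python3 - <<'E'
from h import *
st()
a=barpt(1,1.352,off=50);print(a)
plan((*a,165,1.917),(*a,62,1.917,30))
E
```

```text
22.65 [ 521.9 -136.1  176.6] [ 3.139 -0.005  0.127] F [ 0.2 -0.5 -0.6] op 0.4 g 0.0 q6 1.07
[626.75465654 184.49054489]
0 [0.088, -0.185, 0.007, np.float64(-0.104), 0.116, -0.168, 0.007, np.float64(-0.103), 0.142, -0.147, 0.007, np.float64(-0.104), 0.164, -0.122, 0.007, np.float64(-0.103), 0.182, -0.094, 0.007, np.float64(-0.104), 0.194, -0.063, 0.007, np.float64(-0.104), 0.202, -0.031, 0.007, np.float64(-0.103), 0.205, 0.002, 0.007, np.float64(-0.104), 0.201, 0.036, 0.007, np.float64(-0.104), 0.193, 0.067, 0.007, np.float64(-0.103)]
10 [0.179, 0.098, 0.007, np.float64(-0.104), 0.0, 0.0, 0.172, np.float64(0.0), 0.0, 0.0, 0.171, np.float64(0.0), 0.0, 0.0, 0.172, np.float64(0.0), 0.0, 0.0, 0.172, np.float64(0.0)]
```

Emit:
move_arm:
  moves: [0.088, -0.185, 0.007, -0.104, 0.116, -0.168, 0.007, -0.103, 0.142, -0.147, 0.007, -0.104, 0.164, -0.122, 0.007, -0.103, 0.182, -0.094, 0.007, -0.104, 0.194, -0.063, 0.007, -0.104, 0.202, -0.031, 0.007, -0.103, 0.205, 0.002, 0.007, -0.104, 0.201, 0.036, 0.007, -0.104, 0.193, 0.067, 0.007, -0.103]

```text
t: 23.9
eef_pos: [616.1, 156.8, 162.1]
tcp_rot: [-3.14, -0.0, 1.759]
ft_force: [-0.1, -0.9, 0.4]
opening: 0.004
grip_force: 0.0
```

Emit:
move_arm:
  moves: [0.179, 0.098, 0.007, -0.104, 0, 0, 0, 0]

```text
t: 24.15
eef_pos: [625.5, 186.5, 160.8]
tcp_rot: [-3.14, -0.0, 1.92]
ft_force: [-0.7, 0.1, -0.1]
opening: 0.005
grip_force: 0.0
```

```bash
python3 - <<'E'
from h import *
st()
a=barpt(1,1.352,off=50)
plan((*a,62,1.917,30),*[(*barpt(1,f,off=26),62,3.269-f,60) for f in (1.352,1.23,1.11,.99,.87,.75,.62,.5,.38,.26,.15,.08,.02)])
E
```

```text
24.15 [625.5 186.5 160.8] [-3.14 -0.    1.92] F [-0.7  0.1 -0.1] op 0.4 g 0.0 q6 -0.16
0 [-0.004, 0.001, 0.165, np.float64(0.0), -0.004, 0.001, 0.164, np.float64(0.001), -0.004, 0.001, 0.165, np.float64(0.0), -0.004, 0.001, 0.165, np.float64(0.001), 0.0, -0.16, -0.0, np.float64(-0.0), 0.015, -0.103, -0.0, np.float64(-0.078), 0.015, -0.101, -0.0, np.float64(-0.076), 0.015, -0.101, -0.0, np.float64(-0.077), 0.015, -0.101, -0.0, np.float64(-0.076), 0.015, -0.101, -0.0, np.float64(-0.076)]
10 [0.015, -0.11, -0.0, np.float64(-0.083), 0.015, -0.101, -0.0, np.float64(-0.076), 0.015, -0.101, -0.0, np.float64(-0.077), 0.014, -0.101, -0.0, np.float64(-0.076), 0.014, -0.092, -0.0, np.float64(-0.07), 0.01, -0.059, -0.0, np.float64(-0.045), 0.009, -0.05, -0.0, np.float64(-0.038)]
```

Emit:
move_arm:
  moves: [-0.016, 0.004, 0.165, 0.002, 0, 0, 0.164, 0, 0, 0, 0.165, 0, 0, 0, 0.165, 0, 0, -0.14, 0, 0, 0.015, -0.103, 0, -0.078, 0.015, -0.1, 0, -0.076, 0.015, -0.1, 0, -0.077, 0.015, -0.1, 0, -0.076, 0.015, -0.1, 0, -0.076]

```text
t: 25.4
eef_pos: [538.4, 143.4, 63.1]
tcp_rot: [3.142, -0.0, 2.517]
ft_force: [2.0, 0.4, -1.4]
opening: 0.005
grip_force: 1.1
```

Emit:
move_arm:
  moves: [0.015, -0.11, 0, -0.083, 0.015, -0.1, 0, -0.076, 0.015, -0.1, 0, -0.077, 0.014, -0.1, 0, -0.076, 0.014, -0.092, 0, -0.07, 0.01, -0.059, 0, -0.045, 0.009, -0.05, 0, -0.05, 0, 0, 0, 0]

```text
t: 26.4
eef_pos: [497.8, 62.3, 63.2]
tcp_rot: [-3.142, -0.001, -3.022]
ft_force: [0.8, 0.2, -0.2]
opening: 0.005
grip_force: 0.0
```

```bash
python3 - <<'E'
from h import *
st();loc()
E
```

```text
26.4 [497.8  62.3  63.2] [-3.142e+00 -1.000e-03 -3.022e+00] F [ 0.8  0.2 -0.2] op 0.5 g 0.0 q6 -1.7
cradle xy -36.7 93.0
```

Emit:
move_arm:
  moves: [0, -0.02, 0, 0, 0, -0.02, 0, 0, 0, 0, 0, 0, 0, 0, 0, 0]

```text
t: 26.9
eef_pos: [499.3, 57.3, 63.6]
tcp_rot: [-3.141, 0.001, -3.018]
ft_force: [0.8, -0.1, 0.3]
opening: 0.006
grip_force: 0.0
```

Emit:
move_arm:
  moves: [0, -0.01, 0, 0, 0, 0, 0, 0, 0, 0, 0, 0]

```text
t: 27.28
eef_pos: [499.3, 55.9, 63.6]
tcp_rot: [-3.141, 0.0, -3.018]
ft_force: [-0.5, 1.8, -0.0]
opening: 0.002
grip_force: 0.6
```

Emit:
move_arm:
  moves: [0, -0.01, 0, 0, 0, 0, 0, 0, 0, 0, 0, 0]

```text
t: 27.65
eef_pos: [499.4, 54.5, 63.6]
tcp_rot: [3.142, 0.0, -3.018]
ft_force: [-0.8, 4.0, 0.8]
opening: 0.002
grip_force: 2.1
```

```bash
python3 - <<'E'
from h import *
st();loc()
E
```

```text
27.65 [499.4  54.5  63.6] [ 3.142  0.    -3.018] F [-0.8  4.   0.8] op 0.2 g 2.1 q6 -1.72
cradle xy -36.1 85.0
```

Emit:
move_arm:
  moves: [0, -0.01, 0, 0, 0, 0, 0, 0, 0, 0, 0, 0]

```text
t: 28.02
eef_pos: [499.4, 54.2, 63.6]
tcp_rot: [3.14, 0.0, -3.018]
ft_force: [0.4, 17.4, 2.2]
opening: 0.006
grip_force: 8.7
```

Emit:
move_arm:
  moves: [0, -0.01, 0, 0, 0, 0, 0, 0, 0, 0, 0, 0]

```text
t: 28.4
eef_pos: [499.3, 54.0, 63.6]
tcp_rot: [3.139, -0.0, -3.019]
ft_force: [-0.2, 30.8, 1.5]
opening: 0.005
grip_force: 15.3
```

Emit:
move_arm:
  moves: [0, -0.008, 0, 0, 0, 0, 0, 0, 0, 0, 0, 0]

```text
t: 28.78
eef_pos: [499.4, 53.8, 63.6]
tcp_rot: [3.138, -0.0, -3.019]
ft_force: [0.2, 42.0, 2.2]
opening: 0.005
grip_force: 20.8
```

Emit:
move_arm:
  moves: [0, 0.06, 0, 0, 0, 0.1, 0, 0, 0, 0.1, 0, 0, 0, 0, -0.3, 0, 0, 0, -0.3, 0, 0, 0, -0.25, 0, 0, 0, 0, 0]

```text
t: 29.65
eef_pos: [496.0, 89.4, 193.5]
tcp_rot: [-3.141, 0.005, -3.018]
ft_force: [0.5, 0.6, -0.2]
opening: 0.005
grip_force: 0.0
```

```bash
python3 - <<'E'
from h import *
st()
im=cv2.imread("pics/side0.png");g=cv2.cvtColor(im,cv2.COLOR_BGR2GRAY)
for t in (45,60):
  for c in blobs((g<t).astype(np.uint8)*255,60,800,(225,340,285,392)):
    M=cv2.moments(c);uv=(M['m10']/M['m00'],M['m01']/M['m00']);print(t,cv2.boundingRect(c),plane("side",[uv],90).round(1))
im=cv2.imread("pics/top0.png");hsv=cv2.cvtColor(im,cv2.COLOR_BGR2HSV);g=cv2.cvtColor(im,cv2.COLOR_BGR2GRAY)
for t in (30,40,50):
  for c in blobs((g<t).astype(np.uint8)*255,30,400,(155,240,185,325)):
    print(t,cv2.boundingRect(c))
# rack top face
print(hsv[290,165],hsv[262,176],hsv[290,181])
m=((hsv[:,:,1]>110)&(g>70)).astype(np.uint8)*255
m=cv2.morphologyEx(m,cv2.MORPH_CLOSE,np.ones((17,17)))
for c in blobs(m,500,9000,(150,228,195,330)):
    r=cv2.minAreaRect(plane("top",c.reshape(-1,2),70)[:,:2].astype(np.float32));print(r)
E
```

```text
29.65 [496.   89.4 193.5] [-3.141  0.005 -3.018] F [ 0.5  0.6 -0.2] op 0.5 g 0.0 q6 -1.65
45 (261, 371, 14, 17) [[420.9 421.4  90. ]]
45 (235, 355, 13, 15) [[491.1 416.3  90. ]]
60 (259, 365, 17, 24) [[428.4 416.8  90. ]]
60 (233, 348, 16, 23) [[498.6 411.   90. ]]
50 (165, 301, 8, 10)
50 (168, 274, 8, 10)
50 (179, 271, 6, 50)
[ 13 134 148] [ 13 128 153] [ 13 140 104]
((498.4486083984375, 409.6451110839844), (60.3613166809082, 218.5519256591797), 85.307373046875)
```

```bash
python3 - <<'E'
from h import *
plan((428.5,416,180,3.06))
E
```

```text
0 [0.02, 0.246, 0.01, np.float64(0.015), 0.025, 0.246, 0.01, np.float64(0.014), 0.031, 0.245, 0.01, np.float64(0.015), 0.037, 0.244, 0.01, np.float64(0.014), 0.042, 0.244, 0.01, np.float64(0.015), 0.048, 0.242, 0.01, np.float64(0.014), 0.053, 0.241, 0.01, np.float64(0.015), 0.059, 0.24, 0.01, np.float64(0.014), 0.064, 0.239, 0.01, np.float64(0.015)]
```

Emit:
move_arm:
  moves: [0.02, 0.246, 0.01, 0.015, 0.025, 0.246, 0.01, 0.014, 0.031, 0.245, 0.01, 0.015, 0.037, 0.244, 0.01, 0.014, 0.042, 0.244, 0.01, 0.015, 0.048, 0.242, 0.01, 0.014, 0.053, 0.241, 0.01, 0.015, 0.059, 0.24, 0.01, 0.014, 0.064, 0.239, 0.01, 0.015, 0, 0, 0, 0]
  claw: 70

```text
t: 30.9
eef_pos: [426.3, 417.2, 175.9]
tcp_rot: [-3.14, -0.001, 3.062]
ft_force: [-0.7, -0.5, 1.0]
opening: 0.734
grip_force: 0.0
```

```bash
python3 - <<'E'
from h import *
st()
im=snap("top","t7.png",(270,190,430,330),5); g=cv2.cvtColor(im,cv2.COLOR_BGR2GRAY)
hsv=cv2.cvtColor(im,cv2.COLOR_BGR2HSV)
w=((hsv[:,:,1]<40)&(g>120)).astype(np.uint8)*255
for c in blobs(w,200,900,(295,275,395,325)):
    x,y,ww,hh=cv2.boundingRect(c); sub=g[y+5:y+hh-5,x+5:x+ww-5].astype(float)
    # hole: darker weighted centroid inside the square top
    med=np.median(sub);wt=np.clip(med-sub-15,0,None);Y,X=np.mgrid[y+5:y+hh-5,x+5:x+ww-5]
    uv=((X*wt).sum()/wt.sum(),(Y*wt).sum()/wt.sum())
    P=plane("top",c.reshape(-1,2),90)[:,:2].astype(np.float32);print(cv2.boundingRect(c),np.round(uv,2),plane("top",[uv],90).round(1),cv2.minAreaRect(P))
plan((428.5,416,100,3.06,20),(428.5,416,77,3.06,8))
E
```

```text
30.9 [426.3 417.2 175.9] [-3.140e+00 -1.000e-03  3.062e+00] F [-0.7 -0.5  1. ] op 69.8 g 0.0 q6 -0.83
(307, 291, 23, 23) [317.15 302.36] [[442.9  28.4  90. ]] ((444.1891174316406, 27.214574813842773), (50.59735870361328, 52.88086700439453), 7.6327314376831055)
(357, 285, 24, 22) [369.29 296.13] [[ 459.6 -102.2   90. ]] ((460.33056640625, -101.30036926269531), (50.579036712646484, 55.09465789794922), 7.481955528259277)
0 [-0.003, 0.0, 0.127, np.float64(0.0), -0.003, 0.0, 0.127, np.float64(0.0), -0.003, 0.001, 0.127, np.float64(0.001), -0.003, -0.0, 0.127, np.float64(-0.0), -0.0, -0.0, 0.051, np.float64(-0.0), -0.0, -0.0, 0.051, np.float64(-0.0), -0.0, -0.0, 0.051, np.float64(-0.0)]
```

View pics/t7.png

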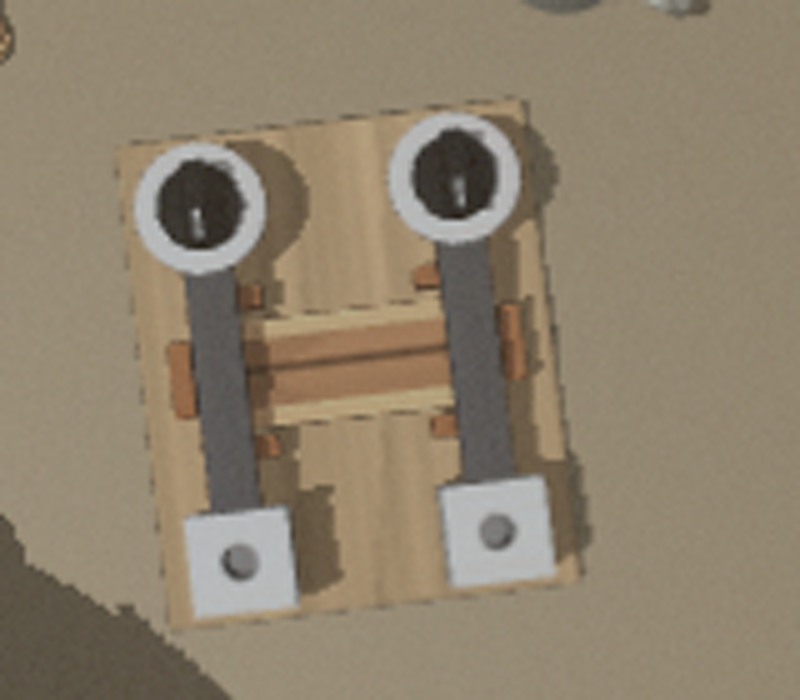

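Both bars are home under their forks, with clear holes at about (241,561) and (497,531). The panels are stacked. Grasping pin 1.

Emit:
move_arm:
  moves: [-0.014, 0.003, 0.127, 0, 0, 0, 0.127, 0, 0, 0, 0.127, 0, 0, 0, 0.127, 0, 0, 0, 0.05, 0, 0, 0, 0.05, 0, 0, 0, 0.04, 0, 0, 0, 0, 0, 0, 0, 0, 0]

```text
t: 32.08
eef_pos: [429.9, 415.9, 80.7]
tcp_rot: [3.141, 0.0, 3.059]
ft_force: [-0.2, 0.2, -0.2]
opening: 0.736
grip_force: 0.0
```

Emit:
move_arm:
  moves: [0, 0, 0, 0, 0, 0, 0, 0, 0, 0, 0, 0, 0, 0, 0, 0, 0, 0, 0, 0, 0, 0, 0, 0]
  claw: 15

```text
t: 32.83
eef_pos: [429.8, 415.8, 80.3]
tcp_rot: [-3.142, 0.0, 3.059]
ft_force: [0.1, 0.0, 0.4]
opening: 0.289
grip_force: 30.0
```

```bash
python3 - <<'E'
from h import *
st()
E
```

```text
32.83 [429.8 415.8  80.3] [-3.142  0.     3.059] F [0.1 0.  0.4] op 27.5 g 30.0 q6 -0.83
```

Emit:
move_arm:
  moves: [0, 0, -0.1, 0, 0, 0, -0.2, 0, 0, 0, -0.3, 0, 0, 0, -0.3, 0, 0, 0, 0, 0]

```text
t: 33.45
eef_pos: [430.6, 416.6, 219.6]
tcp_rot: [3.137, 0.005, 3.059]
ft_force: [-0.0, 0.7, -0.8]
opening: 0.289
grip_force: 30.0
```

```bash
python3 - <<'E'
from h import *
st()
plan((445,27,212,3.06),(445,27,180,3.06,15))
E
```

```text
33.45 [430.6 416.6 219.6] [3.137 0.005 3.059] F [-0.   0.7 -0.8] op 27.5 g 30.0 q6 -0.83
0 [-0.031, -0.258, 0.005, np.float64(-0.0), -0.031, -0.258, 0.005, np.float64(-0.0), -0.031, -0.258, 0.005, np.float64(-0.0), -0.03, -0.258, 0.005, np.float64(-0.0), -0.031, -0.258, 0.005, np.float64(-0.0), -0.031, -0.258, 0.005, np.float64(-0.0), -0.031, -0.258, 0.005, np.float64(-0.0), -0.031, -0.258, 0.006, np.float64(-0.0), -0.031, -0.258, 0.005, np.float64(-0.0), -0.031, -0.259, 0.005, np.float64(-0.0)]
10 [0.0, 0.0, 0.071, np.float64(-0.0), 0.0, 0.0, 0.071, np.float64(-0.0), 0.0, 0.0, 0.071, np.float64(-0.0)]
```

Emit:
move_arm:
  moves: [-0.031, -0.258, 0.005, 0, -0.031, -0.258, 0.005, 0, -0.031, -0.258, 0.005, 0, -0.031, -0.258, 0.005, 0, -0.031, -0.258, 0.005, 0, -0.031, -0.258, 0.005, 0, -0.031, -0.258, 0.005, 0, -0.031, -0.258, 0.005, 0, -0.031, -0.258, 0.005, 0, -0.031, -0.259, 0.005, 0]

```text
t: 34.7
eef_pos: [443.8, 24.9, 207.5]
tcp_rot: [-3.141, -0.001, 3.059]
ft_force: [-0.2, 0.7, -1.1]
opening: 0.29
grip_force: 30.0
```

Emit:
move_arm:
  moves: [0, 0, 0, 0, 0, 0, 0.07, 0, 0, 0, 0.07, 0, 0, 0, 0.06, 0, 0, 0, 0, 0, 0, 0, 0, 0]

```text
t: 35.45
eef_pos: [444.4, 26.3, 177.9]
tcp_rot: [-3.141, -0.0, 3.06]
ft_force: [0.5, -0.1, -0.4]
opening: 0.287
grip_force: 30.0
```

```bash
python3 - <<'E'
from h import *
st()
p=monitor.state()["eef_pos"]
snap("side","s8.png",(310,200,440,320),5)
f=lambda u:((u-np.array([310,200])+.5)*5).round(0)
print("tip pred",f(proj("side",[[p[0]-1.3,p[1],p[2]-72.3]])),"shaft top",f(proj("side",[[p[0]-1.3,p[1],p[2]-10.3]])),"hole",f(proj("side",[[443.7,27,90],[460.2,-102,90]])))
plan((445,27,180,3.06,15))
E
```

```text
35.45 [444.4  26.3 177.9] [-3.141 -0.     3.06 ] F [ 0.5 -0.1 -0.4] op 27.3 g 30.0 q6 -1.58
tip pred [[310. 344.]] shaft top [[313. 230.]] hole [[307. 372.]
 [407. 248.]]
0 [-0.003, 0.005, -0.013, np.float64(-0.0)]
```

View pics/s8.png

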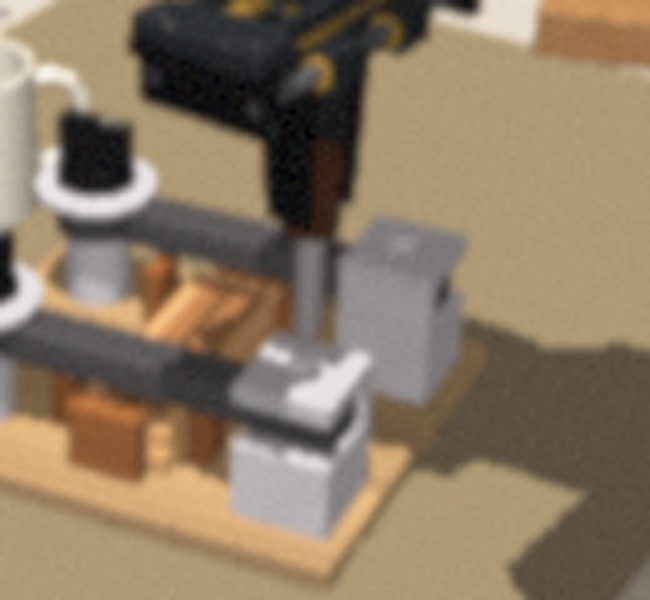

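The pin hangs over the left fork, with its tip at about (309,342) and the fork top's centre at about (304,372). The pin is about 1 mm off, so I'll nudge it and lower.

Emit:
move_arm:
  moves: [-0.004, 0.006, 0.04, 0, 0, 0, 0.04, 0, 0, 0, 0.04, 0, 0, 0, 0, 0, 0, 0, 0, 0]

```text
t: 36.12
eef_pos: [445.0, 27.0, 159.9]
tcp_rot: [-3.142, 0.0, 3.059]
ft_force: [0.0, 0.0, -1.0]
opening: 0.288
grip_force: 30.0
```

Emit:
move_arm:
  moves: [0, 0, 0.03, 0, 0, 0, 0.03, 0, 0, 0, 0, 0]

```text
t: 36.5
eef_pos: [444.8, 27.0, 150.5]
tcp_rot: [-3.142, -0.001, 3.059]
ft_force: [-0.0, -0.1, -0.7]
opening: 0.287
grip_force: 30.0
```

Emit:
move_arm:
  moves: [0, 0, 0.04, 0, 0, 0, 0.04, 0, 0, 0, 0.04, 0, 0, 0, 0, 0]

```text
t: 37.0
eef_pos: [444.8, 27.0, 132.4]
tcp_rot: [-3.142, -0.001, 3.059]
ft_force: [0.5, -0.5, 0.1]
opening: 0.284
grip_force: 30.0
```

Emit:
move_arm:
  moves: [0, 0, 0.04, 0, 0, 0, 0.04, 0, 0, 0, 0.04, 0, 0, 0, 0, 0]

```text
t: 37.5
eef_pos: [444.8, 27.0, 114.4]
tcp_rot: [-3.141, -0.001, 3.059]
ft_force: [0.5, -0.0, -0.6]
opening: 0.289
grip_force: 30.0
```

Emit:
move_arm:
  moves: [0, 0, 0.03, 0, 0, 0, 0.03, 0, 0, 0, 0, 0, 0, 0, 0, 0]

```text
t: 38.0
eef_pos: [445.0, 27.0, 105.9]
tcp_rot: [-3.141, 0.0, 3.059]
ft_force: [0.0, -0.1, -0.1]
opening: 0.29
grip_force: 30.0
```

Inserted freely. I'll lower it to the seat, release, and rise.

Emit:
move_arm:
  moves: [0, 0, 0.02, 0, 0, 0, 0.015, 0, 0, 0, 0, 0, 0, 0, 0, 0]

```text
t: 38.5
eef_pos: [445.0, 27.0, 100.6]
tcp_rot: [-3.142, -0.0, 3.059]
ft_force: [0.0, 1.2, -1.4]
opening: 0.293
grip_force: 30.0
```

Emit:
move_arm:
  moves: [0, 0, 0, 0, 0, 0, 0, 0, 0, 0, 0, 0]
  claw: 60

```text
t: 38.88
eef_pos: [445.0, 27.0, 100.7]
tcp_rot: [-3.142, 0.0, 3.059]
ft_force: [-0.7, 0.1, 0.8]
opening: 0.544
grip_force: 0.0
```

Emit:
move_arm:
  moves: [0, 0, -0.1, 0, 0, 0, -0.2, 0, 0, 0, -0.3, 0, 0, 0, 0, 0]

```text
t: 39.38
eef_pos: [446.1, 27.0, 193.1]
tcp_rot: [-3.141, 0.005, 3.059]
ft_force: [0.2, -0.5, -0.2]
opening: 0.629
grip_force: 0.0
```

```bash
python3 - <<'E'
from h import *
st()
plan((499.3,410.2,190,3.06),(499.3,410.2,110,3.06,20))
E
```

```text
39.38 [446.1  27.  193.1] [-3.141  0.005  3.059] F [ 0.2 -0.5 -0.2] op 59.8 g 0.0 q6 -1.58
0 [-0.014, 0.258, 0.002, np.float64(-0.0), -0.015, 0.257, 0.002, np.float64(-0.0), -0.014, 0.258, 0.002, np.float64(-0.0), -0.015, 0.257, 0.002, np.float64(-0.0), -0.014, 0.258, 0.002, np.float64(-0.0), -0.014, 0.257, 0.002, np.float64(-0.0), -0.015, 0.258, 0.002, np.float64(-0.0), -0.014, 0.257, 0.002, np.float64(-0.0), -0.014, 0.258, 0.002, np.float64(-0.0), -0.015, 0.257, 0.002, np.float64(-0.0)]
10 [0.0, 0.0, 0.107, np.float64(-0.0), 0.0, 0.0, 0.107, np.float64(-0.0), 0.0, 0.0, 0.106, np.float64(-0.0), 0.0, 0.0, 0.107, np.float64(-0.0), 0.0, 0.0, 0.107, np.float64(-0.0)]
```

Emit:
move_arm:
  moves: [-0.014, 0.258, 0.002, 0, -0.015, 0.257, 0.002, 0, -0.014, 0.258, 0.002, 0, -0.015, 0.257, 0.002, 0, -0.014, 0.258, 0.002, 0, -0.014, 0.257, 0.002, 0, -0.015, 0.258, 0.002, 0, -0.014, 0.257, 0.002, 0, -0.014, 0.258, 0.002, 0, -0.015, 0.257, 0.002, 0]
  claw: 65

```text
t: 40.62
eef_pos: [498.0, 411.3, 186.1]
tcp_rot: [-3.14, -0.001, 3.059]
ft_force: [0.1, -0.6, 0.0]
opening: 0.684
grip_force: 0.0
```

Emit:
move_arm:
  moves: [0, 0, 0, 0, 0, 0, 0.1, 0, 0, 0, 0.1, 0, 0, 0, 0.1, 0, 0, 0, 0, 0, 0, 0, 0, 0]

```text
t: 41.38
eef_pos: [498.5, 410.1, 142.8]
tcp_rot: [3.141, 0.0, 3.059]
ft_force: [-0.1, -0.2, 0.9]
opening: 0.684
grip_force: 0.0
```

```bash
python3 - <<'E'
from h import *
st()
plan((499.3,410.2,79,3.06,12))
E
```

```text
41.38 [498.5 410.1 142.8] [3.141 0.    3.059] F [-0.1 -0.2  0.9] op 65.0 g 0.0 q6 -0.9
0 [-0.001, 0.0, 0.071, np.float64(-0.0), -0.001, 0.0, 0.071, np.float64(-0.0), -0.001, 0.0, 0.071, np.float64(-0.0), -0.001, 0.001, 0.071, np.float64(-0.0), -0.001, -0.0, 0.071, np.float64(-0.0), -0.0, -0.0, 0.07, np.float64(-0.001)]
```

Emit:
move_arm:
  moves: [0, 0, 0.08, 0, 0, 0, 0.08, 0, 0, 0, 0.08, 0, 0, 0, 0.07, 0, 0, 0, 0.06, 0, 0, 0, 0.05, 0, 0, 0, 0, 0, 0, 0, 0, 0]

```text
t: 42.38
eef_pos: [498.4, 410.3, 79.9]
tcp_rot: [3.141, 0.0, 3.059]
ft_force: [-0.7, -0.2, -1.0]
opening: 0.686
grip_force: 0.0
```

Emit:
move_arm:
  moves: [0, 0, 0, 0, 0, 0, 0, 0, 0, 0, 0, 0, 0, 0, 0, 0, 0, 0, 0, 0, 0, 0, 0, 0]
  claw: 15

```text
t: 43.12
eef_pos: [498.2, 410.2, 79.6]
tcp_rot: [-3.142, 0.0, 3.059]
ft_force: [-0.5, 1.0, 1.0]
opening: 0.291
grip_force: 30.0
```

Emit:
move_arm:
  moves: [0, 0, -0.1, 0, 0, 0, -0.2, 0, 0, 0, -0.3, 0, 0, 0, -0.3, 0, 0, 0, 0, 0]

```text
t: 43.75
eef_pos: [499.2, 410.9, 219.2]
tcp_rot: [3.137, 0.006, 3.059]
ft_force: [-0.2, 0.6, -0.4]
opening: 0.291
grip_force: 30.0
```

```bash
python3 - <<'E'
from h import *
st()
plan((460.5,-102,212,3.06,45))
E
```

```text
43.75 [499.2 410.9 219.2] [3.137 0.006 3.059] F [-0.2  0.6 -0.4] op 27.7 g 30.0 q6 -0.9
0 [-0.002, -0.286, 0.004, np.float64(-0.0), -0.002, -0.285, 0.004, np.float64(-0.0), -0.002, -0.286, 0.004, np.float64(-0.0), -0.002, -0.286, 0.004, np.float64(-0.0), -0.002, -0.286, 0.004, np.float64(-0.0), -0.002, -0.285, 0.004, np.float64(-0.0), -0.002, -0.286, 0.004, np.float64(-0.0), -0.002, -0.286, 0.004, np.float64(-0.0), -0.002, -0.286, 0.004, np.float64(-0.0), -0.002, -0.285, 0.004, np.float64(-0.0)]
10 [-0.002, -0.286, 0.004, np.float64(-0.0), -0.001, -0.286, 0.004, np.float64(-0.0)]
```

Emit:
move_arm:
  moves: [-0.002, -0.286, 0.003, 0, -0.002, -0.285, 0.003, 0, -0.002, -0.286, 0.003, 0, -0.002, -0.286, 0.003, 0, -0.002, -0.286, 0.003, 0, -0.002, -0.285, 0.003, 0, -0.002, -0.286, 0.003, 0, -0.002, -0.286, 0.003, 0, -0.002, -0.286, 0.003, 0, -0.002, -0.285, 0.003, 0]

```text
t: 45.0
eef_pos: [465.4, -18.5, 209.9]
tcp_rot: [-3.142, -0.001, 3.059]
ft_force: [0.4, 0.1, -0.8]
opening: 0.289
grip_force: 30.0
```

Emit:
move_arm:
  moves: [-0.002, -0.286, 0, 0, -0.001, -0.286, 0, 0, 0, 0, 0, 0, 0, 0, 0.07, 0, 0, 0, 0.07, 0, 0, 0, 0.07, 0, 0, 0, 0, 0, 0, 0, 0, 0]

```text
t: 46.0
eef_pos: [459.6, -102.5, 178.7]
tcp_rot: [-3.141, 0.0, 3.06]
ft_force: [0.8, -0.5, -0.4]
opening: 0.291
grip_force: 30.0
```

```bash
python3 - <<'E'
from h import *
st()
p=monitor.state()["eef_pos"]
snap("side","s9.png",(310,160,440,280),5)
f=lambda u:((u-np.array([310,160])+.5)*5).round(0)
print("tip pred",f(proj("side",[[p[0]+.3,p[1],p[2]-71.6]])),"hole",f(proj("side",[[460.2,-102,90]])))
plan((460.0,-102,175,3.06,15))
E
```

```text
46.0 [ 459.6 -102.5  178.7] [-3.141  0.     3.06 ] F [ 0.8 -0.5 -0.4] op 27.7 g 30.0 q6 -1.85
tip pred [[410. 419.]] hole [[407. 448.]]
0 [-0.002, 0.004, 0.025, np.float64(-0.0)]
```

View pics/s9.png

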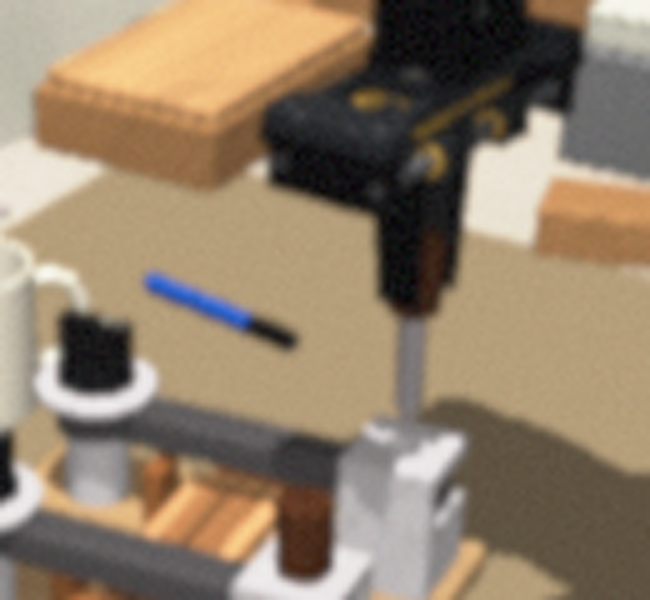

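The left pin is seated at (305,535), its shoulder on the fork. The second pin's tip is at about (411,415), over the right fork's top. Same nudge, then lower.

Emit:
move_arm:
  moves: [-0.003, -0.003, 0.04, 0, 0, 0, 0.04, 0, 0, 0, 0.04, 0, 0, 0, 0, 0, 0, 0, 0, 0]

```text
t: 46.68
eef_pos: [459.9, -103.2, 160.6]
tcp_rot: [-3.142, 0.0, 3.059]
ft_force: [0.2, -0.1, -0.4]
opening: 0.293
grip_force: 30.0
```

Emit:
move_arm:
  moves: [0, 0, 0.03, 0, 0, 0, 0.03, 0, 0, 0, 0, 0]

```text
t: 47.05
eef_pos: [459.6, -103.1, 151.2]
tcp_rot: [3.141, -0.001, 3.059]
ft_force: [-0.2, 0.0, -1.1]
opening: 0.286
grip_force: 30.0
```

Emit:
move_arm:
  moves: [-0.002, 0.006, 0, 0, 0, 0, 0.03, 0, 0, 0, 0.03, 0, 0, 0, 0, 0]

```text
t: 47.55
eef_pos: [460.0, -102.3, 142.2]
tcp_rot: [3.141, -0.001, 3.059]
ft_force: [0.2, -0.4, -0.2]
opening: 0.291
grip_force: 30.0
```

Emit:
move_arm:
  moves: [0, 0, 0.04, 0, 0, 0, 0.04, 0, 0, 0, 0.04, 0, 0, 0, 0, 0]

```text
t: 48.05
eef_pos: [460.0, -102.2, 124.1]
tcp_rot: [3.141, -0.001, 3.059]
ft_force: [0.3, -0.8, -0.9]
opening: 0.288
grip_force: 30.0
```

Emit:
move_arm:
  moves: [0, 0, 0.04, 0, 0, 0, 0.04, 0, 0, 0, 0.04, 0, 0, 0, 0, 0]

```text
t: 48.55
eef_pos: [460.0, -102.3, 106.1]
tcp_rot: [3.141, -0.001, 3.059]
ft_force: [-0.2, -0.1, -0.6]
opening: 0.29
grip_force: 30.0
```

Emit:
move_arm:
  moves: [0, 0, 0.02, 0, 0, 0, 0.017, 0, 0, 0, 0.004, 0, 0, 0, 0, 0]

```text
t: 49.05
eef_pos: [460.2, -102.3, 100.5]
tcp_rot: [-3.142, 0.0, 3.059]
ft_force: [0.2, 0.1, -0.9]
opening: 0.29
grip_force: 30.0
```

Emit:
move_arm:
  moves: [0, 0, 0, 0, 0, 0, 0, 0, 0, 0, 0, 0]
  claw: 60

```text
t: 49.42
eef_pos: [460.2, -102.3, 100.5]
tcp_rot: [-3.141, 0.0, 3.059]
ft_force: [0.3, -0.6, 0.1]
opening: 0.55
grip_force: 0.0
```

Emit:
move_arm:
  moves: [0, 0, -0.1, 0, 0, 0, -0.2, 0, 0, 0, -0.3, 0, 0, 0, 0, 0]

```text
t: 49.92
eef_pos: [461.3, -102.7, 193.0]
tcp_rot: [-3.14, 0.005, 3.059]
ft_force: [0.6, 0.5, -1.0]
opening: 0.63
grip_force: 0.0
```

```bash
python3 - <<'E'
from h import *
st()
plan((638.2,-79,180,3.269,30),(638.2,-79,140,3.269,15))
E
```

```text
49.92 [ 461.3 -102.7  193. ] [-3.14   0.005  3.059] F [ 0.6  0.5 -1. ] op 59.9 g 0.0 q6 -1.85
0 [-0.194, 0.042, 0.014, np.float64(-0.022), -0.195, 0.036, 0.015, np.float64(-0.022), -0.196, 0.029, 0.014, np.float64(-0.023), -0.197, 0.022, 0.015, np.float64(-0.022), -0.198, 0.015, 0.014, np.float64(-0.022), -0.198, 0.008, 0.015, np.float64(-0.022), -0.0, -0.0, 0.089, np.float64(-0.0), -0.0, -0.0, 0.089, np.float64(-0.0), -0.0, -0.0, 0.088, np.float64(-0.0)]
```

Before the knobs, I'll move over the right knob and check from the side that both pins are seated.

Emit:
move_arm:
  moves: [-0.194, 0.042, 0.014, -0.022, -0.195, 0.036, 0.015, -0.022, -0.196, 0.029, 0.014, -0.023, -0.197, 0.022, 0.015, -0.022, -0.198, 0.015, 0.014, -0.022, -0.198, 0.008, 0.015, -0.022, 0, 0, 0, 0, 0, 0, 0.1, 0, 0, 0, 0.1, 0, 0, 0, 0, 0]

```text
t: 51.18
eef_pos: [636.0, -78.6, 145.7]
tcp_rot: [3.141, -0.003, -3.015]
ft_force: [0.2, -0.3, 0.0]
opening: 0.633
grip_force: 0.0
```

```bash
python3 - <<'E'
from h import *
st()
snap("side","s10.png",(280,170,440,320),4)
plan((638.2,-79,98,3.269,10))
E
```

```text
51.17 [636.  -78.6 145.7] [ 3.141e+00 -3.000e-03 -3.015e+00] F [ 0.2 -0.3  0. ] op 60.2 g 0.0 q6 -1.92
0 [-0.002, -0.001, 0.065, np.float64(-0.0), -0.002, -0.0, 0.065, np.float64(-0.0), -0.002, -0.001, 0.065, np.float64(-0.0), -0.003, -0.001, 0.065, np.float64(-0.001), -0.002, -0.0, 0.065, np.float64(0.0)]
```

View pics/s10.png

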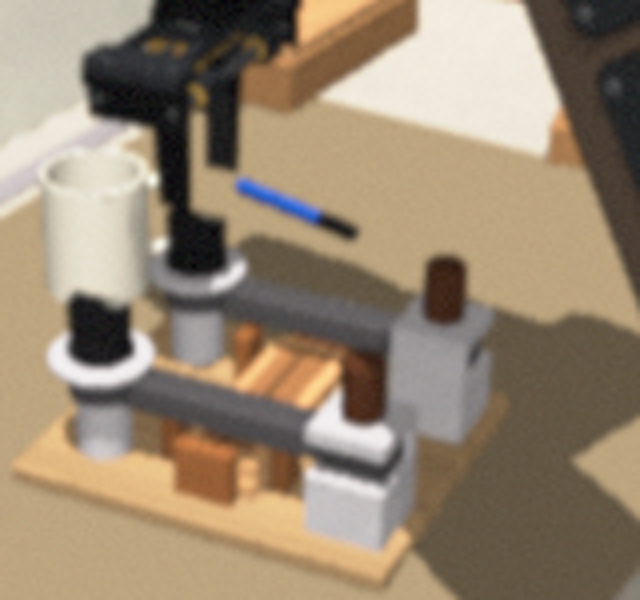

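Both pins are seated, with head shoulders on the forks at (365,415) and (443,310). Gripping and turning the right knob.

Emit:
move_arm:
  moves: [-0.008, -0.002, 0.07, 0, 0, 0, 0.07, 0, 0, 0, 0.07, 0, 0, 0, 0.06, 0, 0, 0, 0.04, 0, 0, 0, 0, 0, 0, 0, 0, 0]

```text
t: 52.1
eef_pos: [638.5, -78.8, 101.2]
tcp_rot: [-3.141, 0.001, -3.015]
ft_force: [0.6, 0.2, 0.8]
opening: 0.63
grip_force: 0.0
```

Emit:
move_arm:
  moves: [0, 0, 0, 0, 0, 0, 0, 0, 0, 0, 0, 0, 0, 0, 0, 0, 0, 0, 0, 0, 0, 0, 0, 0]
  claw: 0

```text
t: 52.85
eef_pos: [638.5, -79.5, 101.0]
tcp_rot: [-3.141, 0.0, -3.015]
ft_force: [0.2, -5.1, 0.1]
opening: 0.143
grip_force: 30.0
```

```bash
python3 - <<'E'
from h import *
st()
E
```

```text
52.85 [638.5 -79.5 101. ] [-3.141  0.    -3.015] F [ 0.2 -5.1  0.1] op 13.6 g 30.0 q6 -1.92
```

Emit:
move_arm:
  moves: [0, -0.005, 0, 0, 0, 0, 0, 0.09, 0, 0, 0, 0.09, 0, 0, 0, 0.09, 0, 0, 0, 0.09, 0, 0, 0, 0]

```text
t: 53.6
eef_pos: [638.6, -78.8, 101.0]
tcp_rot: [3.141, -0.0, 2.704]
ft_force: [1.2, 3.6, 0.9]
opening: 0.148
grip_force: 30.0
```

Emit:
move_arm:
  moves: [0, 0, 0, 0.09, 0, 0, 0, 0.09, 0, 0, 0, 0.09, 0, 0, 0, 0.09, 0, 0, 0, 0.03, 0, 0, 0, 0, 0, 0, 0, 0]

```text
t: 54.48
eef_pos: [639.1, -78.4, 101.0]
tcp_rot: [3.14, -0.0, 2.094]
ft_force: [3.5, 7.0, -0.6]
opening: 0.147
grip_force: 30.0
```

```bash
python3 - <<'E'
from h import *
st();print(monitor.state()["moment"])
E
```

```text
54.48 [639.1 -78.4 101. ] [ 3.14  -0.     2.094] F [ 3.5  7.  -0.6] op 14.0 g 30.0 q6 -0.75
[ 1.37461913 -0.9118398   0.0273677 ]
```

Emit:
move_arm:
  moves: [0, 0, 0, 0, 0, 0, 0, 0, 0, 0, 0, 0]
  claw: 60

```text
t: 54.85
eef_pos: [638.3, -79.7, 100.9]
tcp_rot: [-3.141, -0.0, 2.091]
ft_force: [0.7, -0.4, -0.2]
opening: 0.406
grip_force: 0.0
```

Emit:
move_arm:
  moves: [0, 0, -0.1, 0, 0, 0, -0.2, 0, 0, 0, -0.2, 0, 0, 0, 0, 0]

```text
t: 55.35
eef_pos: [639.4, -79.7, 179.2]
tcp_rot: [3.138, 0.003, 2.09]
ft_force: [-0.9, 0.6, -0.3]
opening: 0.63
grip_force: 0.0
```

```bash
python3 - <<'E'
from h import *
st()
plan((621.8,49.5,170,3.269,30),(621.8,49.5,101,3.269,12))
E
```

```text
55.35 [639.4 -79.7 179.2] [3.138e+00 3.000e-03 2.090e+00] F [-0.9  0.6 -0.3] op 59.9 g 0.0 q6 -0.75
0 [0.101, 0.041, 0.008, np.float64(-0.094), 0.093, 0.055, 0.007, np.float64(-0.094), 0.085, 0.068, 0.008, np.float64(-0.093), 0.074, 0.08, 0.008, np.float64(-0.094), 0.061, 0.09, 0.007, np.float64(-0.094), 0.047, 0.098, 0.008, np.float64(-0.094), 0.032, 0.104, 0.008, np.float64(-0.094), 0.017, 0.107, 0.007, np.float64(-0.093), 0.0, 0.0, 0.077, np.float64(-0.0), 0.0, 0.0, 0.076, np.float64(-0.0)]
10 [0.0, 0.0, 0.077, np.float64(-0.0), 0.0, 0.0, 0.077, np.float64(-0.0), 0.0, 0.0, 0.076, np.float64(-0.0), 0.0, 0.0, 0.077, np.float64(-0.0)]
```

Emit:
move_arm:
  moves: [0.101, 0.041, 0.008, -0.094, 0.093, 0.055, 0.007, -0.094, 0.085, 0.068, 0.008, -0.093, 0.074, 0.08, 0.008, -0.094, 0.061, 0.09, 0.007, -0.094, 0.047, 0.098, 0.008, -0.094, 0.032, 0.104, 0.008, -0.094, 0.017, 0.107, 0.007, -0.093, 0, 0, 0, 0, 0, 0, 0.05, 0]

```text
t: 56.6
eef_pos: [621.1, 49.3, 159.3]
tcp_rot: [-3.141, 0.001, -3.018]
ft_force: [1.2, 0.4, 1.6]
opening: 0.63
grip_force: 0.0
```

```bash
python3 - <<'E'
from h import *
st()
snap("side","s11.png",(280,170,440,320),4)
plan((621.8,49.5,101,3.269,12))
E
```

```text
56.6 [621.1  49.3 159.3] [-3.141e+00  1.000e-03 -3.018e+00] F [1.2 0.4 1.6] op 59.9 g 0.0 q6 -1.72
0 [-0.002, 0.0, 0.076, np.float64(-0.0), -0.001, 0.001, 0.076, np.float64(-0.001), -0.002, -0.0, 0.076, np.float64(-0.0), -0.002, 0.0, 0.075, np.float64(-0.001), -0.001, 0.0, 0.076, np.float64(-0.0)]
```

View pics/s11.png

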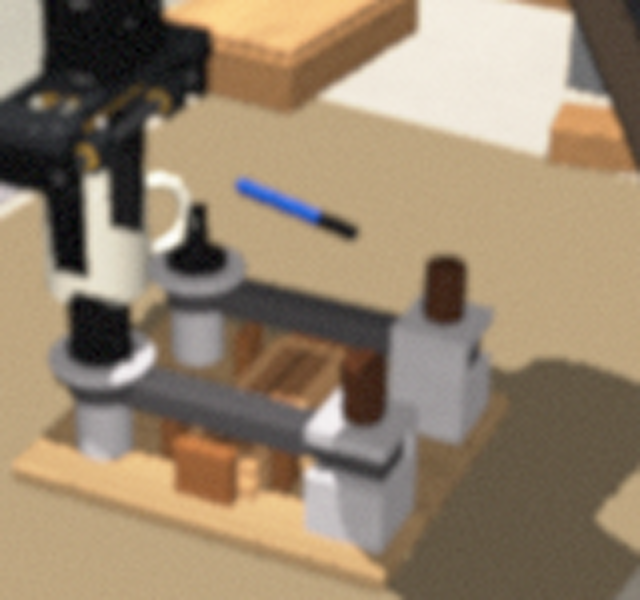

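The right knob at (198,240) has turned past its detent. Its grip bar now shows end-on, and it stayed there. Now the left knob.

Emit:
move_arm:
  moves: [-0.006, 0, 0.08, 0, 0, 0, 0.08, 0, 0, 0, 0.08, 0, 0, 0, 0.08, 0, 0, 0, 0.06, 0, 0, 0, 0, 0, 0, 0, 0, 0]

```text
t: 57.52
eef_pos: [622.0, 49.8, 102.5]
tcp_rot: [-3.141, 0.0, -3.015]
ft_force: [0.8, -0.1, 0.6]
opening: 0.633
grip_force: 0.0
```

Emit:
move_arm:
  moves: [0, 0, 0, 0, 0, 0, 0, 0, 0, 0, 0, 0, 0, 0, 0, 0, 0, 0, 0, 0, 0, 0, 0, 0]
  claw: 0

```text
t: 58.28
eef_pos: [621.9, 49.4, 102.3]
tcp_rot: [-3.141, 0.0, -3.015]
ft_force: [-0.3, -3.9, -0.0]
opening: 0.147
grip_force: 30.0
```

```bash
python3 - <<'E'
from h import *
st()
E
```

```text
58.27 [621.9  49.4 102.3] [-3.141  0.    -3.015] F [-0.3 -3.9 -0. ] op 14.0 g 30.0 q6 -1.72
```

Emit:
move_arm:
  moves: [0, -0.003, 0, 0, 0, 0, 0, 0.09, 0, 0, 0, 0.09, 0, 0, 0, 0.09, 0, 0, 0, 0.09, 0, 0, 0, 0]

```text
t: 59.02
eef_pos: [622.0, 50.2, 102.3]
tcp_rot: [3.14, -0.0, 2.703]
ft_force: [1.1, 6.1, 0.3]
opening: 0.145
grip_force: 30.0
```

Emit:
move_arm:
  moves: [0, 0, 0, 0.09, 0, 0, 0, 0.09, 0, 0, 0, 0.09, 0, 0, 0, 0.09, 0, 0, 0, 0.03, 0, 0, 0, 0, 0, 0, 0, 0]

```text
t: 59.9
eef_pos: [622.6, 50.8, 102.3]
tcp_rot: [3.139, -0.001, 2.094]
ft_force: [4.1, 10.4, -2.5]
opening: 0.147
grip_force: 30.0
```

Emit:
move_arm:
  moves: [0, 0, 0, 0, 0, 0, 0, 0, 0, 0, 0, 0]
  claw: 60

```text
t: 60.28
eef_pos: [621.7, 49.2, 102.2]
tcp_rot: [-3.141, 0.0, 2.091]
ft_force: [0.1, -0.2, 0.7]
opening: 0.407
grip_force: 0.0
```

Emit:
move_arm:
  moves: [0, 0, -0.1, 0, 0, 0, -0.2, 0, 0, 0, -0.3, 0, 0, 0, -0.2, 0, 0, 0, 0, 0]

```text
t: 60.9
eef_pos: [622.6, 49.3, 225.6]
tcp_rot: [3.137, 0.003, 2.09]
ft_force: [0.3, 0.0, -0.3]
opening: 0.631
grip_force: 0.0
```

```bash
python3 - <<'E'
from h import *
st()
plan((480,250,225,2.1,45))
E
```

```text
60.9 [622.6  49.3 225.6] [3.137e+00 3.000e-03 2.090e+00] F [ 0.3  0.  -0.3] op 60.0 g 0.0 q6 -0.55
0 [0.272, -0.027, 0.001, np.float64(-0.001), 0.273, -0.026, 0.0, np.float64(-0.001), 0.272, -0.026, 0.001, np.float64(-0.001), 0.272, -0.026, 0.001, np.float64(-0.001), 0.273, -0.025, 0.001, np.float64(-0.001), 0.272, -0.025, 0.0, np.float64(-0.001)]
```

Emit:
move_arm:
  moves: [0.27, -0.026, 0, 0, 0.27, -0.026, 0, 0, 0.27, -0.026, 0, 0, 0.27, -0.026, 0, 0, 0.27, -0.026, 0, 0, 0.27, -0.026, 0, 0, 0, 0, 0, 0, 0, 0, 0, 0]

```text
t: 61.9
eef_pos: [481.0, 248.4, 222.0]
tcp_rot: [-3.141, 0.0, 2.091]
ft_force: [0.3, -0.3, 0.1]
opening: 0.632
grip_force: 0.0
```

```bash
python3 - <<'E'
from h import *
st()
a=snap("top")[150:340,250:450];b=snap("side")[170:320,260:440]
cv2.imwrite("pics/fin.png",np.vstack([cv2.resize(a,(400,300),interpolation=cv2.INTER_CUBIC),cv2.resize(b,(400,300),interpolation=cv2.INTER_CUBIC)]))
E
```

```text
61.9 [481.  248.4 222. ] [-3.141  0.     2.091] F [ 0.3 -0.3  0.1] op 60.1 g 0.0 q6 -0.16
```

View pics/fin.png

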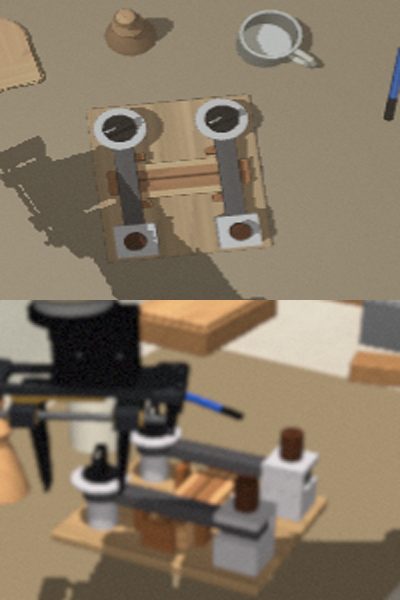

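Both knobs at (120,128) and (222,118) are turned alike, both pins are seated, the bars are home and the panels are stacked. Handing in.

```bash
python3 -c "
from cell import order
print(order.job_done())"
```

```text
the job is handed in; nothing more can be done
None
```

I handed the job in at about 62 s of the 208 s allowed: both panels on the table (there was no third) are stacked in the cradle, both bars are home and pinned, and both lock knobs were turned past their detents after the pins were in; the hand-in returned no verdict.

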